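Lay out a spare-part kit for its packing photograph

TASK

Lay out the spare-part kit on the white photo board. First stand the hub, spigot up, midway between the round post and the square post, then lay the bearing ring over its spigot, flat on the flange; stand the tall sleeve halfway between the hub and the round post, stand the black knob on its foot halfway between the hub and the square post, and lay the bar flat in front of the hub (on the robot's side), parallel to the line of the posts and centred on the hub, 7 cm from middle to middle. Leave the small sleeve where it stands on the cardboard pad.

Things in the scene. Friction and masses are not known exactly. Their poses are not given: they have to be found in the camera images.
- board: White photo board, a plate 200 (its x) by 360 (its y) by 6 mm high, fixed on the bench to the left or the right, turned by up to about 11 degrees. Origin: centre of its underside, on the bench; x points away from the robot, y to the left along the line of the posts; a flat printed scale bar runs along its far edge. Its top is at z = 6 mm.
- round_post: Round dark steel post, 34 mm diameter, 30 mm high, fixed at one end of the photo board, 20 mm beyond the board's centre line (board x = +20 mm) and 150 mm left or right of its middle; which end varies. Origin: centre of its underside, on the board's top; axes parallel to the board's.
- square_post: Square dark steel post, 32 by 32 mm, 30 mm high, fixed at the other end of the board, 300 mm from the round post, also at board x = +20 mm. Origin: centre of its underside, on the board's top; axes parallel to the board's.
- pad: Fixed brown cardboard pad, 210 (its x) by 330 (its y) by 4 mm high. The parts stand on it in two rows of three, places 110 mm apart, each part in any of them. Origin: centre of its underside; x away from the robot, y left; turned up to 7 degrees. A hex nut and a rubber foot (27 and 22 mm wide, 11 mm high), not part of the job, lie on its centre line 55 mm left and right of its middle.
- hub: Grey hub: a round flange 60 mm in diameter and 14 mm thick with a round spigot 26 mm in diameter standing on its middle, 38 mm high in all, the spigot's top edge chamfered by 3 mm. Stands spigot up. Origin: centre of the flange's underside; z up the spigot. About 250 g.
- bearing: Steel bearing ring, 50 mm outside, 32 mm hole, 16 mm high, lying flat. Origin: centre of its underside; z along its axis. Goes over the hub's 26 mm spigot and rests on its flange, 14 mm above the hub's underside. About 120 g.
- tall_sleeve: The taller and thicker of two steel sleeves: 36 mm outside, 22 mm bore, 52 mm high, standing. Origin: centre of its underside; z along its axis. About 150 g.
- small_sleeve: The smaller steel sleeve, not wanted: 26 mm outside, 16 mm bore, 30 mm high, standing. Origin: centre of its underside; z along its axis.
- knob: Black lobed hand knob on a dark steel foot: foot 30 mm in diameter and 14 mm high, head above it round and 40 mm in diameter (lobes up to 44 mm, for looks only), 34 to 36 mm high in all. Stands on its foot. Origin: centre of the foot's underside; z up. About 60 g.
- flat_bar: Aluminium bar with rounded ends and a dark hole mark at each end, 84 mm long (its x), 18 mm wide (its y), 16 mm high, lying flat. At the start its length points away from the robot, within 30 degrees of the pad's x. Origin: centre of its underside. About 70 g.
There are look-alikes about, which are no part of the job. Several things have the shape of the flat_bar; the one meant has the colours described above.

How it is judged:
By the outcome, as a careful person would: the job done as asked, in the order asked, and still so for the second after the job is handed in, with the robot touching nothing.
It also fails if it takes over 128 s, if anything falls off the work surface, if the arm or the gripper's body presses on something with over 40 N, if the wrist force passes 120 N, or if a joint passes its speed limit or range.

ROBOT

A 6-joint arm with a two-finger parallel gripper is mounted at the origin on the work surface. World frame = base frame: x ahead of the robot, y to its left, z up, the work surface at z = 0. Lengths are in m, angles in rad, forces in N, time in s.
With the tool pointing down it reaches from about 0.275 to 0.725 m from the base axis. Payload 5.6 kg.
Tool frame: the origin (TCP) lies at the very end of the fingers, on their centre line; the grasp point (between the pads) lies 19 mm behind it (env.grip_depth is the distance from the TCP to the grasp point, in m); z points along the fingers, y is the direction in which the jaws open and shut (so a half turn about z gives the same grasp; the last joint's range is limited). The gripper opens to 85 mm and grips with 20 to 120 N. Pads are 22 mm wide; open, the fingers measure 114 mm over their backs; the gripper's body (76 mm by 85 mm) begins 54 mm behind the grasp point. The pads swing forward as they close: fully open they stand 13 mm farther back than shut.
Start: joints at [1.628, 0.255, 0.108, 0, -1.424, -0.285], TCP at [0.124, 0.536, 0.231] pointing down, gripper open.
Joint ranges: [-2.95, 2.95], [-1.21, 1.97], [-1.09, 1.5], [-2.87, 1.71], [-2.94, -0.07], [-3.05, 3.05]. Speed limits (rad/s): [2.57, 2.57, 3.14, 3.14, 3.14, 3.14].

INTERFACE

Orientations are given as a unit quaternion [x, y, z, w].
In Python, from bench import monitor, vision, env gives the robot as it stands.
- The arm moves only by the tool jog_arm, never from a script. Its argument "series" is a list of rows, each a list of 3 entries, a list of its own where there are three numbers: the finger opening in mm, from 0 to 85.4, then the shift along the tool's x, y, z in mm, then the turn about the tool's z in rad. In form: [[hand, [dx, dy, dz], spin], ...]. A call has 1 to 20 rows; each row shifts and turns the commanded pose from where the row before left it, along the tool's axes as they then stand; what a row does not reach is not made up. A row lasts 1/8 s, in which the tool goes at most 62.5 mm and 10.7 degrees, less where a joint would pass 70% of its speed; a pose out of reach is approached as far as the arm can. A call is refused whole if a number of a shift passes 62.5 or a number of a turn 0.188, either way. A call with a gripper value outside its range is refused whole. The fingers move at their own pace and stop on an object; "squeeze" is the grip in N (left out, the last holds). Time passes only in rows, so rows that do not move let the fingers close. It gives the time, the measured TCP pose, the force and the opening at its end, in the units of the state.
- monitor.get_obs(): the state, without advancing time (a new reading comes with each control period).
- vision.capture(name): name is "side" or "top" or "wrist"; returns the picture (400x640x3 uint8, blue, green, red); there is no depth.
- vision.camera_params(name): a dict with "mtx" (3x3 intrinsics, pixels), "extrinsics" (4x4, takes a point from camera to world coordinates); the wrist camera has in their place "tool_from_camera" (4x4, takes a point from camera to tool coordinates, whose origin is the TCP and whose axes are the flange's). Camera axes: x right, y up, looking along -z (the intrinsics and any distortion apply to the point x, -y, -z); pixel columns grow to the right and rows downward; lengths in m; the calibration is good to about 2 mm. The wrist camera is an equidistant fisheye: a pixel r from the principal point sees the ray r / f radians off the axis. A picture is of the moment at which its call begins: read the wrist's pose just before it. camera_params takes no time and is no camera call.
- env.finish_job(): hands the job in, once; it reports no verdict.
The state is a dict: "time": time; "qpos": joint angles; "qd": joint speeds; "tau": joint torques, N m; "ee_pos": TCP position; "eef_rot": TCP orientation; "ft_force": force on the tool from outside, world axes, zero at the start; "torque": the same for the moment, N m; "gripper_width": finger opening in m.
Only numpy, scipy, OpenCV 4.12 (cv2) and the standard library are available. Lean on these libraries where they do the work, as an engineer would, in place of code of your own. Each camera call takes 0.05 s, during which the arm holds its last target.

## Working session

There is one attempt and no reset: what is moved stays moved. The work goes in short steps, Python scripts to look and compute and a tool call to move; the robot and the scene stay as the last step left them, time stands still between calls to the robot, and variables do not carry over. Pictures are saved under pics/ and viewed, and the job is handed in when it is done.

Besides the shell and the picture viewer there is one more tool, called as name(argument=value, ...) on one line, values as JSON. jog_arm: Moves the arm, as the interface text tells. Its arguments: {"type":"object","properties":{"series":{"type":"array","items":{"type":"array"}},"squeeze":{"type":"number"}},"required":["series"]}

```bash
ls; mkdir -p pics; python3 - <<'E'
from bench import monitor, vision, env
import cv2
o=monitor.get_obs(); print(o, env.grip_depth)
for n in ["side","top","wrist"]:
    p=vision.camera_params(n); print(n,p)
    cv2.imwrite(f"pics/{n}0.png",vision.capture(n))
E
```

```text
pics
{'time': 0.0, 'qpos': array([ 1.62759729e+00,  2.55755855e-01,  1.06973365e-01, -4.69015869e-04,
       -1.42389614e+00, -2.84612122e-01]), 'qd': array([ 0.00121177, -0.00093406, -0.00044838, -0.00044937, -0.00085943,
       -0.00048669]), 'tau': array([ 8.01831957e-04, -3.86635280e+01,  2.37943214e+01,  5.36508456e+00,
       -6.08455317e-03, -4.60529407e-06]), 'ee_pos': array([0.12404225, 0.53531001, 0.23037966]), 'eef_rot': array([ 9.93515377e-01, -1.13693694e-01, -6.86971809e-05,  9.66873052e-04]), 'ft_force': array([ 0.16027187,  1.62180864, -0.20937295]), 'torque': array([ 0.01539837,  0.01183565, -0.04117579]), 'gripper_width': 0.08550631997556866} 0.0187
side {'mtx': array([[482.65114179,   0.        , 312.37473721],
       [  0.        , 482.65114179, 198.42493915],
       [  0.        ,   0.        ,   1.        ]]), 'extrinsics': array([[ 0.90296382,  0.34294072, -0.25893629,  0.23579761],
       [-0.42933244,  0.69450433, -0.57735378, -0.59856301],
       [-0.01816575,  0.63249933,  0.77434786,  0.87246065],
       [ 0.        ,  0.        ,  0.        ,  1.        ]
[... 261 characters left out ...]
812 ,  0.01188058, -0.02227895, -0.00972511],
       [-0.02100018,  0.09863836,  0.99490174,  1.17611093],
       [ 0.        ,  0.        ,  0.        ,  1.        ]])}
wrist {'mtx': array([[309.70691629,   0.        , 320.29373833],
       [  0.        , 309.70691629, 203.36278552],
       [  0.        ,   0.        ,   1.        ]]), 'tool_from_camera': array([[ 1.08462611e-03,  9.49690519e-01,  3.13188030e-01,
         8.14428507e-02],
       [ 9.99999391e-01, -9.66441070e-04, -5.32605048e-04,
        -3.97650139e-04],
       [-2.03132190e-04,  3.13188417e-01, -9.49690989e-01,
        -1.41855704e-01],
       [ 0.00000000e+00,  0.00000000e+00,  0.00000000e+00,
         1.00000000e+00]])}
```

View pics/top0.png

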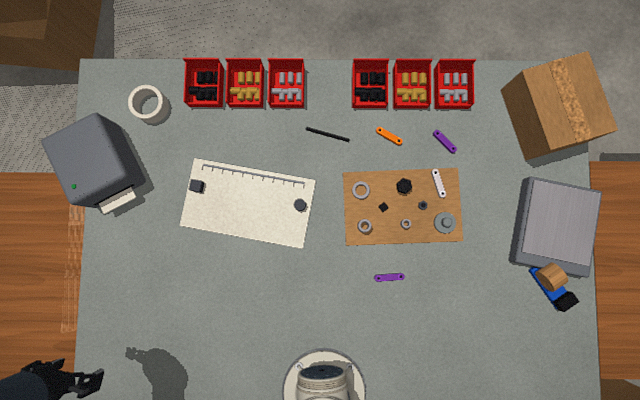

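View pics/side0.png

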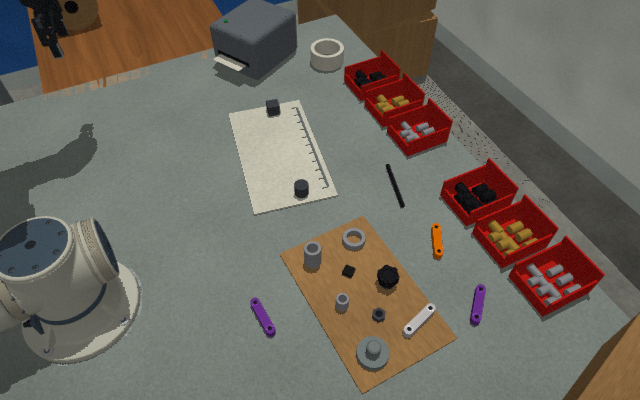

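View pics/wrist0.png

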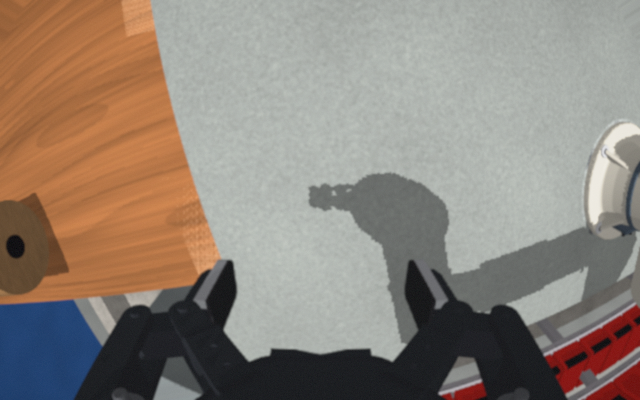

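```bash
cat > h.py <<'E'
import numpy as np, cv2
from bench import monitor, vision, env
from scipy.spatial.transform import Rotation as Ro
P={n:vision.camera_params(n) for n in("side","top","wrist")}
def T_tool(o):
    T=np.eye(4);T[:3,:3]=Ro.from_quat(o["eef_rot"]).as_matrix();T[:3,3]=o["ee_pos"];return T
def rays(n,uv,Tt=None):
    uv=np.atleast_2d(np.asarray(uv,float));K=P[n]["mtx"]
    a=(uv[:,0]-K[0,2])/K[0,0];b=(uv[:,1]-K[1,2])/K[1,1]
    if n=="wrist":
        th=np.hypot(a,b);s=np.where(th>1e-9,np.sin(th)/np.maximum(th,1e-9),1)
        d=np.c_[a*s,-b*s,-np.cos(th)];E=Tt@P[n]["tool_from_camera"]
    else: d=np.c_[a,-b,-np.ones_like(a)];E=P[n]["extrinsics"]
    return E[:3,3],d@E[:3,:3].T
def onz(n,uv,z,Tt=None):
    c,d=rays(n,uv,Tt);return c+d*((z-c[2])/d[:,2])[:,None]
def proj(n,X,Tt=None):
    X=np.atleast_2d(X);K=P[n]["mtx"]
    E=P[n]["extrinsics"] if n!="wrist" else Tt@P[n]["tool_from_camera"]
    p=(X-E[:3,3])@E[:3,:3]
    x,y,z=p[:,0],-p[:,1],-p[:,2]
    if n=="wrist":
        r=np.hypot(x,y);th=np.arctan2(r,z);s=th/np.maximum(r,1e-9);x,y=x*s,y*s
    else: x,y=x/z,y/z
    return np.c_[x*K[0,0]+K[0,2],y*K[1,1]+K[1,2]]
def shot(n,fn=None):
    o=monitor.get_obs();im=vision.capture(n)
    if fn: cv2.imwrite(f"pics/{fn}.png",im)
    return im,T_tool(o),o
E
python3 - <<'E'
import cv2
im=cv2.imread("pics/top0.png")
cv2.imwrite("pics/c1.png",cv2.resize(im[145:255,335:475],None,fx=5,fy=5,interpolation=cv2.INTER_CUBIC))
cv2.imwrite("pics/c2.png",cv2.resize(im[150:255,170:325],None,fx=5,fy=5,interpolation=cv2.INTER_CUBIC))
from h import *
pts=[(361,190),(403,185),(440,183),(365,226),(406,224),(444,223),(301,205),(197,186),(423,205),(383,207)]
print(onz("top",pts,0.03).round(3))
print(onz("top",[(194,159),(315,181),(304,247),(181,226)],0.006).round(3))
E
```

```text
[[ 0.555 -0.099  0.03 ]
 [ 0.571 -0.216  0.03 ]
 [ 0.577 -0.319  0.03 ]
 [ 0.455 -0.11   0.03 ]
 [ 0.462 -0.224  0.03 ]
 [ 0.466 -0.328  0.03 ]
 [ 0.511  0.069  0.03 ]
 [ 0.561  0.364  0.03 ]
 [ 0.515 -0.271  0.03 ]
 [ 0.508 -0.16   0.03 ]]
[[0.643 0.384 0.006]
 [0.583 0.031 0.006]
 [0.394 0.06  0.006]
 [0.449 0.413 0.006]]
```

View pics/c1.png

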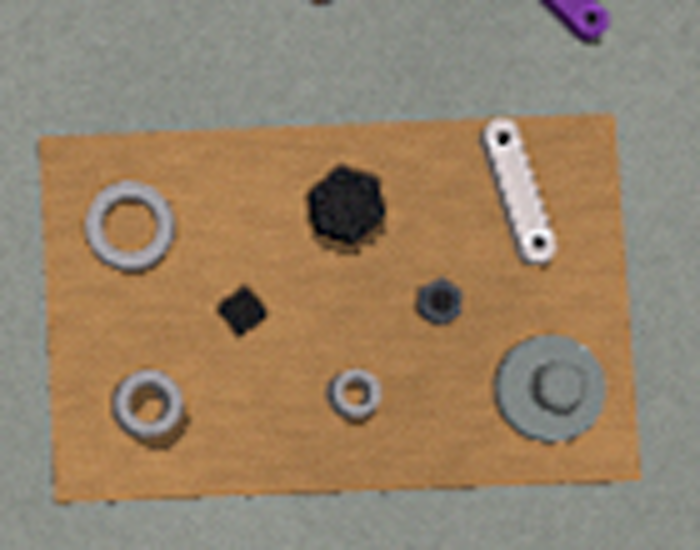

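View pics/c2.png

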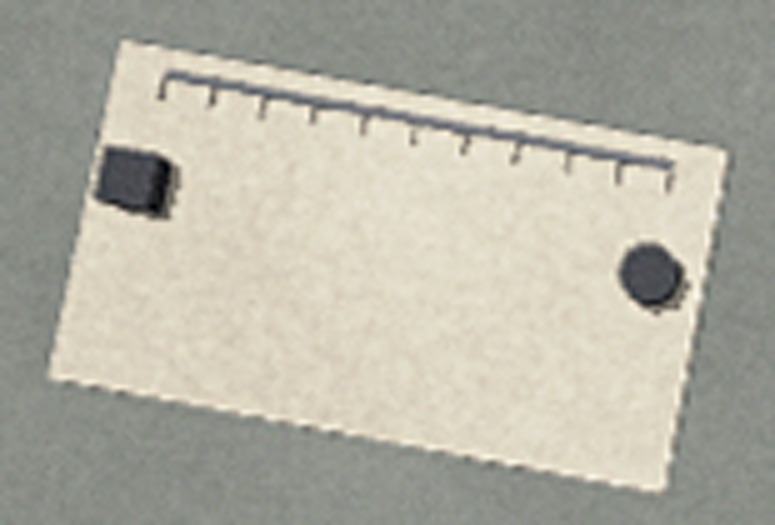

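```bash
cat >> h.py <<'E'
def psi_of(o):
    x=Ro.from_quat(o["eef_rot"]).as_matrix()[:,0];return np.arctan2(x[1],x[0])
def plan(xyz,psi=None,o=None):
    """delta to target in current tool axes (mm) and spin"""
    o=o or monitor.get_obs();p0=psi_of(o);d=(np.array(xyz)-o["ee_pos"])*1000
    R=Ro.from_quat(o["eef_rot"]).as_matrix()
    sp=0 if psi is None else -((psi-p0+np.pi)%(2*np.pi)-np.pi)
    print("at",o["ee_pos"].round(4),"psi",p0.round(4),"w",round(o["gripper_width"]*1000,1),"t",round(o["time"],2),"q6",o["qpos"][5].round(2),"F",o["ft_force"].round(1))
    print("move FIRST in tool axes",(R.T@d).round(1),"then spin",round(sp,3), "| spin first then", ((Ro.from_euler("z",-sp).as_matrix()) @ (R.T@d)).round(1))
E
python3 -c "
from h import *
plan([.42,.22,.25],-.168)"
```

```text
at [0.1241 0.5354 0.2306] psi -0.2278 w 85.3 t 0.15 q6 -0.28 F [ 0.8 -1.4  0.6]
move FIRST in tool axes [359.5 240.5 -19. ] then spin -0.06 | spin first then [344.5 261.5 -19. ]
```

jog_arm(series=[[85, [18, 12, -1], 0], [85, [36, 24, -2], 0], [85, [36, 24, -2], 0], [85, [36, 24, -2], 0], [85, [36, 24, -2], 0], [85, [36, 24, -2], 0], [85, [36, 24, -2], 0], [85, [36, 24, -2], 0], [85, [36, 24, -2], 0], [85, [36, 24, -2], 0], [85, [18, 12, -1], -0.06], [85, [0, 0, 0], 0], [85, [0, 0, 0], 0]])

```text
time: 1.78
ee_pos: [0.4203, 0.2204, 0.2513]
eef_rot: [0.996, -0.084, -0.0, -0.0]
ft_force: [0.9, 0.1, -0.6]
gripper_width: 0.0848
```

```bash
python3 - <<'E'
from h import *
im,T,o=shot("wrist","w1"); plan([.42,.22,.25],-.168,o)
plan([.42,-.22,.25],0,o)
np.save("T1.npy",T)
E
```

```text
at [0.4203 0.2204 0.2513] psi -0.1689 w 84.8 t 1.77 q6 0.59 F [ 0.9  0.1 -0.6]
move FIRST in tool axes [-0.2  0.5  1.3] then spin -0.001 | spin first then [-0.2  0.5  1.3]
at [0.4203 0.2204 0.2513] psi -0.1689 w 84.8 t 1.77 q6 0.59 F [ 0.9  0.1 -0.6]
move FIRST in tool axes [ 73.7 434.2   1.2] then spin -0.169 | spin first then [-3.000e-01  4.404e+02  1.200e+00]
```

View pics/w1.png

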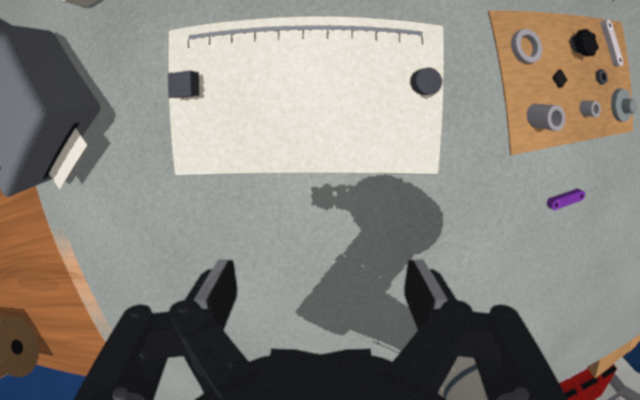

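```bash
cat >> h.py <<'E'
def board_pose(im,cam,T=None,roi=None):
    hsv=cv2.cvtColor(im,cv2.COLOR_BGR2HSV)
    m=((hsv[...,2]>190)&(hsv[...,1]<60)).astype(np.uint8)*255
    m=cv2.morphologyEx(m,cv2.MORPH_OPEN,np.ones((3,3)))
    cs,_=cv2.findContours(m,cv2.RETR_EXTERNAL,cv2.CHAIN_APPROX_NONE)
    c=max(cs,key=cv2.contourArea)
    w=onz(cam,c[:,0,:],.006,T)[:,:2]
    hull=cv2.convexHull((w*1000).astype(np.float32))
    r=cv2.minAreaRect(hull);b=cv2.boxPoints(r)/1000
    ct=np.array(r[0])/1000
    # yaw from the long side
    e=[b[1]-b[0],b[2]-b[1]];l=max(e,key=np.linalg.norm)
    if l[1]<0:l=-l
    yaw=np.arctan2(-l[0],l[1])
    return ct,yaw,[np.linalg.norm(x)*1000 for x in e]
E
python3 - <<'E'
from h import *
im=cv2.imread("pics/w1.png");T=np.load("T1.npy")
def posts(c,y):
    x=np.array([np.cos(y),np.sin(y)]);v=np.array([-np.sin(y),np.cos(y)])
    return [(c+.02*x+s*.15*v) for s in(1,-1)]
for n,i,t in(("wrist",im,T),("top",cv2.imread("pics/top0.png"),None)):
    c,y,s=board_pose(i,n,t);print(n,c.round(4),round(y,4),np.round(s,1),np.round(posts(c,y),4))
    g=cv2.cvtColor(i,cv2.COLOR_BGR2GRAY)
    for p in posts(c,y):
        q=proj(n,[*p,.036],t)[0];b=proj(n,[*p,.006],t)[0];print("  pred top",q.round(1),"base",b.round(1))
cv2.imwrite("pics/c3.png",np.hstack([cv2.resize(im[50:120,150:220],None,fx=5,fy=5,interpolation=2),cv2.resize(im[50:120,390:460],None,fx=5,fy=5,interpolation=2)]))
E
```

```text
wrist [0.5185 0.2263] -0.1673 [200.2 359.4] [[0.5632 0.3709]
 [0.5133 0.0751]]
  pred top [178.   83.9] base [187.7  84.8]
  pred top [429.4  80.1] base [421.5  81.6]
top [0.5193 0.2248] -0.1699 [198.9 358.3] [[0.5644 0.3692]
 [0.5137 0.0735]]
  pred top [194.5 184.6] base [197.8 186. ]
  pred top [299.1 203.8] base [299.8 204.8]
```

View pics/c3.png

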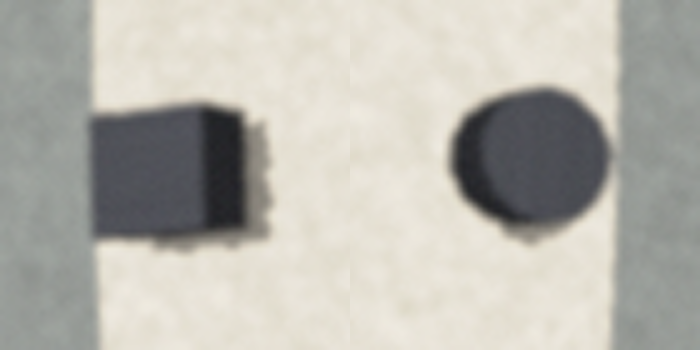

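jog_arm(series=[[85, [4, 20, 0], -0.04], [85, [6, 42, 0], -0.04], [85, [5, 44, 0], -0.04], [85, [3, 44, 0], -0.049], [85, [0, 44, 0], 0], [85, [0, 44, 0], 0], [85, [0, 44, 0], 0], [85, [0, 44, 0], 0], [85, [0, 44, 0], 0], [85, [0, 42, 0], 0], [85, [0, 20, 0], 0], [85, [0, 0, 0], 0], [85, [0, 0, 0], 0]])

```text
time: 3.45
ee_pos: [0.4243, -0.2116, 0.2513]
eef_rot: [1.0, 0.001, 0.0, -0.0]
ft_force: [-0.3, 0.1, 0.2]
gripper_width: 0.0853
```

```bash
python3 - <<'E'
from h import *
im,T,o=shot("wrist","w2"); plan([.42,-.22,.25],0,o)
np.save("T2.npy",T)
E
```

```text
at [ 0.4243 -0.2116  0.2513] psi 0.0019 w 85.3 t 3.45 q6 1.7 F [-0.3  0.1  0.2]
move FIRST in tool axes [-4.3  8.4  1.3] then spin 0.002 | spin first then [-4.3  8.4  1.3]
```

View pics/w2.png

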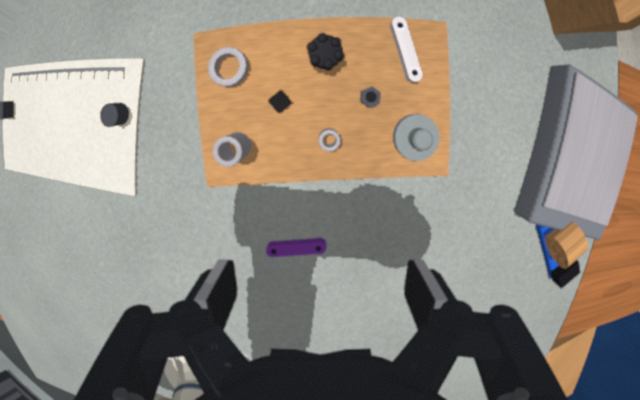

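```bash
python3 - <<'E'
from h import *
im=cv2.imread("pics/w2.png");T=np.load("T2.npy")
cv2.imwrite("pics/c4.png",cv2.resize(im[10:195,190:455],None,fx=3,fy=3,interpolation=2))
hsv=cv2.cvtColor(im,cv2.COLOR_BGR2HSV)
m=((hsv[...,1]<75)|(hsv[...,2]<60)).astype(np.uint8)*255
pad=np.zeros_like(m);cv2.fillPoly(pad,[np.array([(197,36),(443,24),(446,172),(210,183)])],255)
m&=pad
cs,_=cv2.findContours(m,cv2.RETR_CCOMP,cv2.CHAIN_APPROX_NONE)
for c in cs:
    if cv2.contourArea(c)<40: continue
    (u,v),r=cv2.minEnclosingCircle(c)
    for z in(.02,.039,.056):
        w=onz("wrist",c[:,0],z,T)[:,:2]; (a,b),rr=cv2.minEnclosingCircle((w*1000).astype(np.float32));R=cv2.minAreaRect((w*1000).astype(np.float32))
        print((round(u),round(v)),z,"c",round(a,1),round(b,1),"r",round(rr,1),"rect",np.round(R[0],1),np.round(R[1],1),round(R[2],1))
E
```

```text
(232, 150) 0.02 c 452.9 -101.1 r 26.3 rect [ 453.9 -100.7] [38.6 52.5] 24.2
(232, 150) 0.039 c 455.6 -106.7 r 25.0 rect [ 456.5 -106.3] [36.6 49.8] 24.2
(232, 150) 0.056 c 458.0 -111.7 r 23.8 rect [ 458.9 -111.3] [34.9 47.4] 24.2
(329, 140) 0.02 c 463.7 -222.3 r 14.4 rect [ 463.1 -222. ] [27.5 25.8] 45.3
(329, 140) 0.039 c 465.8 -221.7 r 13.6 rect [ 465.3 -221.4] [26.1 24.4] 45.3
(329, 140) 0.056 c 467.7 -221.2 r 13.0 rect [ 467.2 -220.9] [24.9 23.3] 45.3
(329, 139) 0.02 c 464.4 -221.9 r 7.6 rect [ 464.1 -222.2] [12.9 13.7] 45.2
(329, 139) 0.039 c 466.5 -221.4 r 7.2 rect [ 466.2 -221.7] [12.2 13. ] 45.2
(329, 139) 0.056 c 468.4 -220.9 r 6.9 rect [ 468.1 -221.2] [11.6 12.4] 45.2
(416, 137) 0.02 c 469.8 -330.9 r 30.7 rect [ 469.6 -330.9] [58.1 61. ] 2.5
(416, 137) 0.039 c 471.6 -324.8 r 29.1 rect [ 471.4 -324.8] [55.2 57.9] 2.5
(416, 137) 0.056 c 473.3 -319.3 r 27.7 rect [ 473.1 -319.3] [52.5 55.1] 2.5
(280, 102) 0.02 c 510.3 -162.7 r 11.6 rect [ 510.6 -162.8] [18.8 18.7] 37.9
(280, 102) 0.039 c 510.1 -165.2 r 11.0 rect [ 510.3 -165.3] [17.9 17.8] 37.9
(280, 102) 0.056 c 509.9 -167.4 r
[... 470 characters left out ...]
9.3] [46.6 44.6] 42.6
(228, 67) 0.02 c 556.1 -100.1 r 15.8 rect [556.8 -99.4] [27.2 30.3] 42.2
(228, 67) 0.039 c 553.5 -105.8 r 15.0 rect [ 554.2 -105.1] [25.8 28.7] 42.2
(228, 67) 0.056 c 551.2 -110.8 r 14.2 rect [ 551.9 -110.2] [24.5 27.4] 42.2
(325, 51) 0.02 c 570.8 -216.7 r 22.2 rect [ 571.1 -217. ] [39.5 42.8] 43.6
(325, 51) 0.039 c 567.5 -216.4 r 21.1 rect [ 567.8 -216.7] [37.5 40.7] 43.6
(325, 51) 0.056 c 564.6 -216.1 r 20.1 rect [ 564.8 -216.5] [35.7 38.7] 43.6
(404, 54) 0.02 c 572.6 -312.2 r 37.5 rect [ 573.8 -316.1] [74.6 22.8] 17.3
(404, 54) 0.039 c 569.2 -307.1 r 35.6 rect [ 570.4 -310.8] [70.8 21.6] 17.3
(404, 54) 0.056 c 566.2 -302.5 r 33.9 rect [ 567.3 -306. ] [67.4 20.6] 17.3
```

View pics/c4.png

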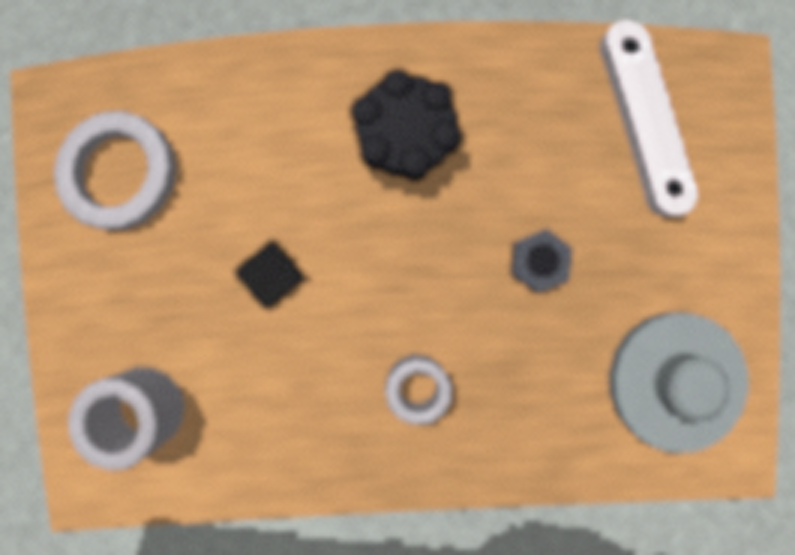

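```bash
python3 - <<'E'
from h import *
T=np.load("T2.npy")
print("spigot",onz("wrist",[(422.3,139.3)],.042,T).round(4),"flange",onz("wrist",[(416.3,137.2)],.018,T).round(4))
print("tall",onz("wrist",[(227.3,151)],.056,T).round(4))
h=onz("wrist",[(400,25),(414.7,72.3)],.02,T);print("bar",h.round(4),h.mean(0).round(4),np.degrees(np.arctan2(*(h[0]-h[1])[[1,0]])))
plan([.470,-.331,.12],0); plan([.470,-.331,.021],0)
E
```

```text
spigot [[ 0.4696 -0.3312  0.042 ]] flange [[ 0.4694 -0.3312  0.018 ]]
tall [[ 0.4566 -0.1065  0.056 ]]
bar [[ 0.6092 -0.307   0.02  ]
 [ 0.5503 -0.3256  0.02  ]] [ 0.5798 -0.3163  0.02  ] 17.503963857663123
at [ 0.4244 -0.2115  0.2514] psi 0.0024 w 85.1 t 3.5 q6 1.7 F [ 0.3  0.2 -0.1]
move FIRST in tool axes [ 45.3 119.6 131.4] then spin 0.002 | spin first then [ 45.6 119.5 131.4]
at [ 0.4244 -0.2115  0.2514] psi 0.0024 w 85.1 t 3.5 q6 1.7 F [ 0.3  0.2 -0.1]
move FIRST in tool axes [ 45.3 119.6 230.4] then spin 0.002 | spin first then [ 45.6 119.5 230.4]
```

jog_arm(series=[[70, [5, 14, 14], 0], [60, [10, 26, 30], 0], [50, [10, 28, 30], 0], [50, [10, 26, 30], 0], [50, [6, 16, 18], 0], [50, [4, 9, 9], 0], [50, [0, 0, 0], 0], [50, [0, 0, 0], 0]])

```text
time: 4.5
ee_pos: [0.4698, -0.3312, 0.1212]
eef_rot: [1.0, 0.001, 0.001, 0.0]
ft_force: [-0.2, -0.5, 0.6]
gripper_width: 0.0498
```

```bash
python3 - <<'E'
from h import *
im,T,o=shot("wrist","w3"); plan([.4695,-.3312,.021],0,o)
p=proj("wrist",[[.4695,-.3312,.042],[.4695,-.3312,.018]],T);print(p)
E
```

```text
at [ 0.4698 -0.3312  0.1212] psi 0.0018 w 49.8 t 4.5 q6 1.91 F [-0.2 -0.5  0.6]
move FIRST in tool axes [-4.000e-01 -1.000e-01  1.002e+02] then spin 0.002 | spin first then [-4.000e-01 -1.000e-01  1.002e+02]
[[320.25391092 214.59315998]
 [320.23268957 204.63386166]]
```

View pics/w3.png

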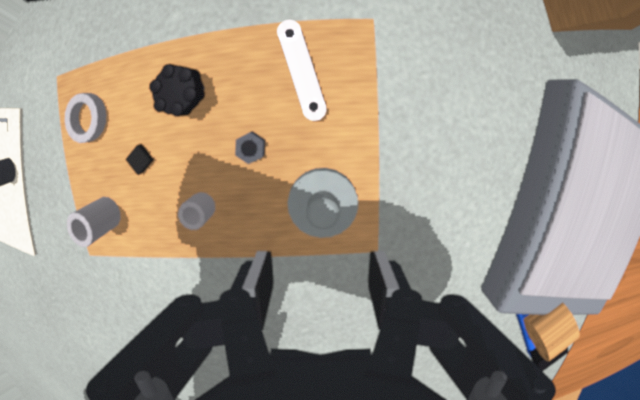

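jog_arm(series=[[45, [0.5, 1, 20], 0], [45, [0.5, 0, 35], 0], [45, [0, 0, 25], 0], [45, [0, 0, 14], 0], [45, [0, 0, 6], 0], [45, [0, 0, 0], 0]])

```text
time: 5.3
ee_pos: [0.4708, -0.3325, 0.0209]
eef_rot: [1.0, 0.001, 0.0, 0.0]
ft_force: [0.2, -0.3, 0.2]
gripper_width: 0.0448
```

```bash
python3 - <<'E'
from h import *
im,T,o=shot("wrist","w4"); plan([.4695,-.3312,.021],0,o)
E
```

```text
at [ 0.4708 -0.3325  0.0209] psi 0.0015 w 44.8 t 5.3 q6 1.92 F [ 0.2 -0.3  0.2]
move FIRST in tool axes [-1.3 -1.3 -0.1] then spin 0.002 | spin first then [-1.3 -1.3 -0.1]
```

View pics/w4.png

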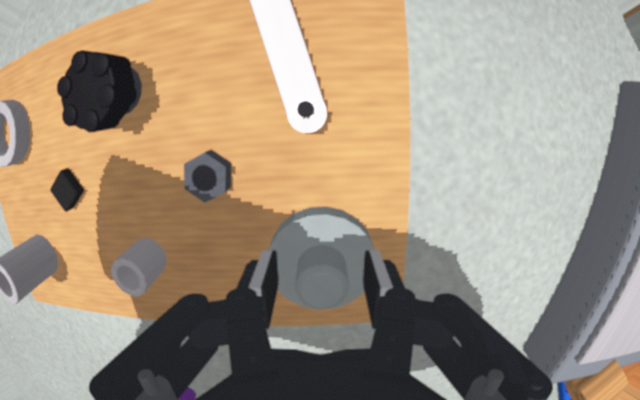

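jog_arm(series=[[20, [0, 0, 0], 0], [20, [0, 0, 0], 0], [20, [0, 0, 0], 0], [20, [0, 0, 0], 0]], squeeze=60)

```text
time: 5.85
ee_pos: [0.4711, -0.3329, 0.0215]
eef_rot: [1.0, 0.001, 0.001, 0.001]
ft_force: [-1.4, 0.8, 5.6]
gripper_width: 0.0237
```

jog_arm(series=[[20, [0, 0, -8], 0], [20, [0, 0, -20], 0], [20, [0, 0, -30], 0], [20, [0, 0, -20], 0], [20, [0, 0, 0], 0]])

```text
time: 6.48
ee_pos: [0.4712, -0.3327, 0.0997]
eef_rot: [1.0, 0.001, 0.001, 0.001]
ft_force: [0.3, 0.0, -2.1]
gripper_width: 0.0236
```

```bash
python3 - <<'E'
from h import *
im,T,o=shot("wrist","w5"); plan([.538,.223,.0991],-.168,o)
E
```

```text
at [ 0.4712 -0.3327  0.0997] psi 0.0011 w 23.6 t 6.47 q6 1.92 F [ 0.3  0.  -2.1]
move FIRST in tool axes [ 6.740e+01 -5.556e+02  2.000e-01] then spin 0.169 | spin first then [-2.710e+01 -5.591e+02  2.000e-01]
```

View pics/w5.png

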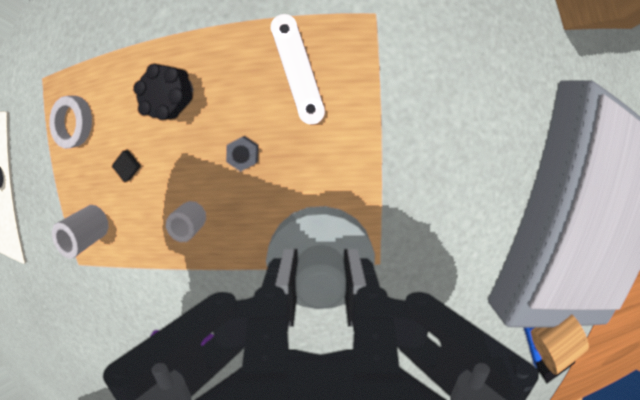

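jog_arm(series=[[20, [3, -16, -4], 0], [20, [4, -30, -4], 0], [20, [5, -45, -2], 0], [20, [5, -45, 0], 0], [20, [5, -45, 0], 0], [20, [5, -45, 0], 0], [20, [5, -45, 0], 0], [20, [5, -45, 0], 0], [20, [5, -45, 0], 0], [20, [5, -45, 0], 0], [20, [5, -45, 0], 0], [20, [5, -45, 0], 0], [20, [5, -45, 0], 0], [20, [3, -30, 0], 0], [20, [2, -15, 0], 0.08], [20, [0, 0, 0], 0.089], [20, [0, 0, 0], 0], [20, [0, 0, 0], 0]])

```text
time: 8.78
ee_pos: [0.5361, 0.2536, 0.1078]
eef_rot: [0.997, -0.083, -0.0, 0.0]
ft_force: [-0.9, -0.2, -2.3]
gripper_width: 0.0237
```

```bash
python3 - <<'E'
from h import *
im,T,o=shot("wrist","w6"); plan([.5385,.2227,.025],-.168,o)
im=cv2.imread("pics/w6.png")
E
```

```text
at [0.5361 0.2536 0.1078] psi -0.1661 w 23.7 t 8.78 q6 0.7 F [-0.9 -0.2 -2.3]
move FIRST in tool axes [ 7.5 30.  82.8] then spin 0.002 | spin first then [ 7.6 30.  82.8]
```

View pics/w6.png

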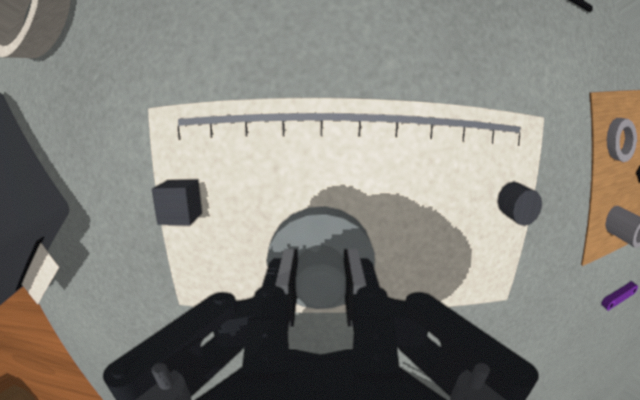

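jog_arm(series=[[20, [2, 10, 10], 0], [20, [3, 12, 20], 0], [20, [2.5, 8, 25], 0.002], [20, [0, 0, 16], 0], [20, [0, 0, 6], 0], [20, [0, 0, 0], 0], [20, [0, 0, 0], 0]])

```text
time: 9.7
ee_pos: [0.5397, 0.2234, 0.0322]
eef_rot: [0.996, -0.084, 0.001, -0.001]
ft_force: [-0.6, 0.6, -2.4]
gripper_width: 0.0236
```

```bash
python3 - <<'E'
from h import *
im,T,o=shot("wrist","w7"); plan([.5385,.2227,.0235],-.168,o)
try: print(board_pose(im,"wrist",T))
except Exception as e: print(e)
E
```

```text
at [0.5397 0.2234 0.0322] psi -0.1692 w 23.6 t 9.7 q6 0.74 F [-0.6  0.6 -2.4]
move FIRST in tool axes [-1.1  0.9  8.7] then spin -0.001 | spin first then [-1.1  0.9  8.7]
(array([0.52228973, 0.22550523]), np.float32(-0.17193024), [np.float32(192.21829), np.float32(356.97122)])
```

View pics/w7.png

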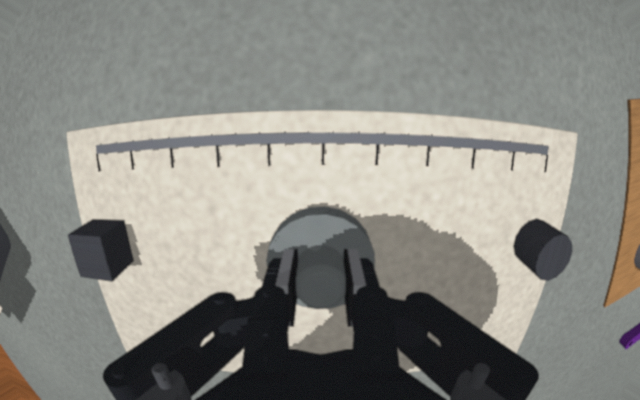

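jog_arm(series=[[20, [-1, 1, 5], 0], [20, [0, 0, 2], 0], [20, [0, 0, 1], 0], [20, [0, 0, 0], 0], [20, [0, 0, 0], 0]])

```text
time: 10.38
ee_pos: [0.538, 0.222, 0.0235]
eef_rot: [0.996, -0.085, 0.0, -0.0]
ft_force: [-2.3, 0.1, 1.9]
gripper_width: 0.0236
```

```bash
python3 - <<'E'
from h import *
plan([.5385,.2227,.0235],-.168)
E
```

```text
at [0.538  0.222  0.0235] psi -0.1697 w 23.6 t 10.38 q6 0.74 F [-2.3  0.1  1.9]
move FIRST in tool axes [ 0.4 -0.7  0. ] then spin -0.002 | spin first then [ 0.4 -0.7  0. ]
```

jog_arm(series=[[45, [0, 0, 0], 0], [45, [0, 0, 0], 0], [45, [0, 0, 0], 0], [45, [0, 0, -10], 0], [45, [0, 0, -30], 0], [45, [-10, 0, -40], 0], [45, [-30, 0, -40], 0], [45, [-30, 0, -30], 0], [45, [-10, 0, -10], 0], [45, [0, 0, 0], 0], [45, [0, 0, 0], 0]])

```text
time: 11.75
ee_pos: [0.4591, 0.2351, 0.182]
eef_rot: [0.996, -0.085, -0.001, 0.001]
ft_force: [0.2, 0.7, -0.4]
gripper_width: 0.045
```

```bash
python3 - <<'E'
from h import *
im,T,o=shot("wrist","w8"); np.save("T8.npy",T)
print(o["ee_pos"],board_pose(im,"wrist",T))
cv2.imwrite("pics/c8.png",cv2.resize(im[30:200,130:500],None,fx=2,fy=2,interpolation=2))
shot("top","top8")
E
```

```text
[0.45908266 0.23512414 0.18199188] (array([0.5184245, 0.2261389]), np.float32(-0.16968116), [np.float32(198.93497), np.float32(358.55212)])
```

View pics/w8.png

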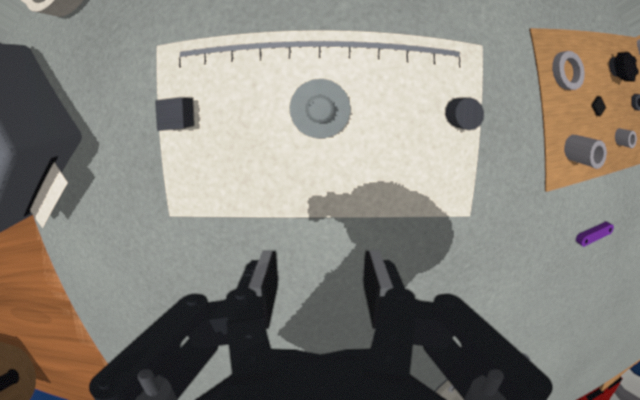

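```bash
python3 - <<'E'
from h import *
im=cv2.imread("pics/w8.png");T=np.load("T8.npy")
g=cv2.cvtColor(im,cv2.COLOR_BGR2GRAY)
def blob(x0,y0,x1,y1,lo,hi):
    m=np.zeros_like(g);m[y0:y1,x0:x1]=((g[y0:y1,x0:x1]>=lo)&(g[y0:y1,x0:x1]<hi))*255
    m=cv2.morphologyEx(m.astype(np.uint8),cv2.MORPH_OPEN,np.ones((3,3)))
    cs,_=cv2.findContours(m,cv2.RETR_EXTERNAL,cv2.CHAIN_APPROX_NONE);return max(cs,key=cv2.contourArea)[:,0]
print(g[110,290:352:4],g[113,440:490:3],g[115,155:205:3])
c=blob(280,70,360,145,0,165)
w=onz("wrist",c,.020,T)[:,:2]*1000
e=cv2.fitEllipse(w.astype(np.float32));print("hub ell",e,cv2.minEnclosingCircle(w.astype(np.float32)))
hub=np.array(e[0])/1000
# round post top at .036: lighter face
cv2.imwrite("pics/c9.png",np.hstack([cv2.resize(im[85:140,150:205],None,fx=6,fy=6,interpolation=2),cv2.resize(im[85:140,438:493],None,fx=6,fy=6,interpolation=2)]))
ct,y,_=board_pose(im,"wrist",T)
x=np.array([np.cos(y),np.sin(y)]);v=np.array([-np.sin(y),np.cos(y)])
print("board mid",ct+.02*x,"hub in board",(hub-ct)@x,(hub-ct)@v)
for s in(1,-1): print(proj("wrist",[*(ct+.02*x+s*.15*v),.036],T))
t=cv2.imread("pics/top8.png");ct,y,s=board_pose(t,"top");print("top",ct,y,s)
cv2.imwrite("pics/c10.png",cv2.resize(t[150:255,170:325],None,fx=5,fy=5,interpolation=2))
E
```

```text
[162 147 143 143 126 147 147 146 144 142 130  88 122 142 143 155] [219 211  50  41  41  59  76  74  77  74  74  73  71  76  75 146 147] [134  79  77  76  79  78  79  80  81  67  37  34  36 101 130 209 220]
hub ell ((535.4745483398438, 222.14532470703125), (56.525596618652344, 58.40597152709961), 142.2163543701172) ((535.2445068359375, 221.95440673828125), 29.795129776000977)
board mid [0.53813745 0.22276212] hub in board 0.017479492244619182 -0.001057613153377146
[[168.02007641 113.77800653]]
[[470.31516135 113.71526289]]
top [0.16264795 0.56780627] -0.7536887 [np.float32(221.74287), np.float32(477.1198)]
```

View pics/c9.png

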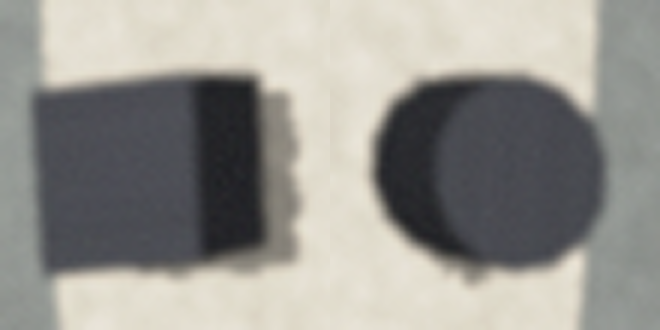

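View pics/c10.png

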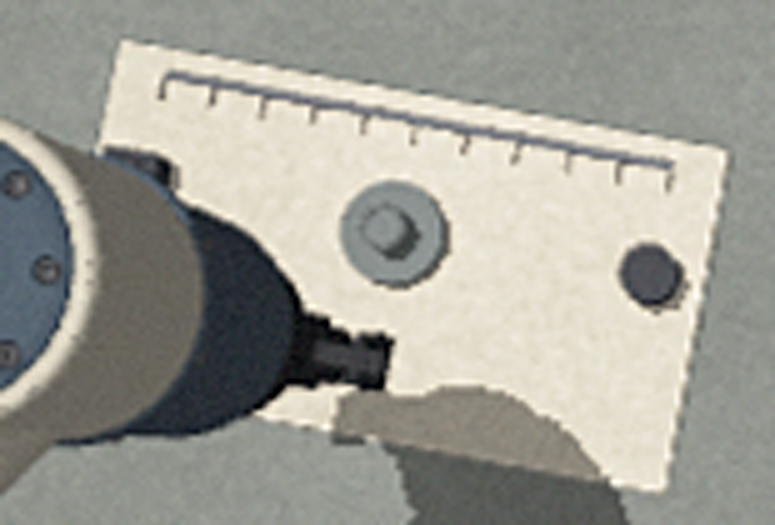

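```bash
python3 - <<'E'
from h import *
t=cv2.imread("pics/top8.png");g=cv2.cvtColor(t,cv2.COLOR_BGR2GRAY)
m=np.zeros_like(g);m[180:215,233:265]=(g[180:215,233:265]<175)*255
m=m.astype(np.uint8);cs,_=cv2.findContours(m,cv2.RETR_EXTERNAL,cv2.CHAIN_APPROX_NONE);c=max(cs,key=cv2.contourArea)[:,0]
w=(onz("top",c,.02)[:,:2]*1000).astype(np.float32);print(cv2.fitEllipse(w),cv2.minEnclosingCircle(w))
print("round post top",onz("top",[(300.2,204.8),(194.5,185.6)],.036))
ct=np.array([.5193,.2248]);y=-.1699;x=np.array([np.cos(y),np.sin(y)]);v=np.array([-x[1],x[0]])
for h in (cv2.fitEllipse(w)[0],cv2.minEnclosingCircle(w)[0]):
    h=np.array(h)/1000;print("board coords",(h-ct)@x,(h-ct)@v)
T=np.load("T8.npy");print(onz("wrist",[(320.5,109.5)],.044,T)); 
plan([.538,.222,.15])
E
```

```text
((534.4120483398438, 218.58273315429688), (57.58651351928711, 61.3800163269043), 144.1156768798828) ((534.2634887695312, 218.800537109375), 31.70045280456543)
round post top [[0.5109933  0.07040842 0.036     ]
 [0.56156926 0.36897895 0.036     ]]
board coords 0.015945699275387935 -0.0035725462453756866
board coords 0.01576245159512966 -0.0033829973164441647
[[0.53487917 0.2219663  0.044     ]]
at [0.4591 0.235  0.1818] psi -0.1705 w 45.2 t 11.85 q6 0.62 F [ 0.1 -0.6 -0.6]
move FIRST in tool axes [80.  -0.6 31.7] then spin 0 | spin first then [80.  -0.6 31.7]
```

jog_arm(series=[[45, [10, 0, 5], 0], [45, [30, -0.6, 10], 0], [45, [30, 0, 20], 0], [45, [10, 0, 40], 0], [45, [0, 0, 40], 0], [45, [0, 0, 28], 0], [45, [0, 0, 10], 0], [45, [0, 0, 5.3], 0], [45, [0, 0, 0], 0], [45, [0, 0, 0], 0]])

```text
time: 13.1
ee_pos: [0.5387, 0.223, 0.0261]
eef_rot: [0.996, -0.085, 0.001, -0.001]
ft_force: [0.1, -0.7, -0.0]
gripper_width: 0.045
```

```bash
python3 -c "
from h import *
plan([.538,.222,.0235],-.1697)"
```

```text
at [0.5387 0.223  0.0261] psi -0.1696 w 45.0 t 13.1 q6 0.74 F [ 0.1 -0.7 -0. ]
move FIRST in tool axes [-0.5  1.1  2.6] then spin 0.0 | spin first then [-0.5  1.1  2.6]
```

jog_arm(series=[[45, [-0.5, 1.1, 2.6], 0], [45, [0, 0, 0], 0], [20, [0, 0, 0], 0], [20, [0, 0, 0], 0], [20, [0, 0, 0], 0], [20, [0, 0, 0], 0], [20, [0, 0, -3], 0], [20, [0, 0, 0], 0]])

```text
time: 14.1
ee_pos: [0.537, 0.2214, 0.0249]
eef_rot: [0.996, -0.085, -0.0, 0.0]
ft_force: [0.8, 0.1, -1.9]
gripper_width: 0.0233
```

```bash
python3 -c "
from h import *
plan([.5403,.2224,.0235],-.1697)"
```

```text
at [0.537  0.2214 0.0249] psi -0.17 w 23.3 t 14.1 q6 0.74 F [ 0.8  0.1 -1.9]
move FIRST in tool axes [ 3.1 -1.5  1.4] then spin -0.0 | spin first then [ 3.1 -1.5  1.4]
```

jog_arm(series=[[20, [3, -1.2, 0], 0], [20, [0, 0, 0], 0], [20, [0, 0, 0], 0]])

```text
time: 14.48
ee_pos: [0.5404, 0.2222, 0.0252]
eef_rot: [0.996, -0.085, -0.0, 0.0]
ft_force: [-0.2, -0.3, -1.4]
gripper_width: 0.0236
```

jog_arm(series=[[20, [0, 0, 1.5], 0], [20, [0, 0, 1], 0], [20, [0, 0, 0], 0], [20, [0, 0, 0], 0]])

```text
time: 14.98
ee_pos: [0.5405, 0.2223, 0.0229]
eef_rot: [0.996, -0.085, 0.0, -0.0]
ft_force: [0.1, -0.4, -3.1]
gripper_width: 0.0235
```

jog_arm(series=[[20, [0, 0, 0.7], 0], [20, [0, 0, 0], 0], [20, [0, 0, 0], 0]])

```text
time: 15.35
ee_pos: [0.5405, 0.2223, 0.0228]
eef_rot: [0.996, -0.085, 0.0, -0.0]
ft_force: [-4.2, -0.8, 5.4]
gripper_width: 0.0236
```

Contact. Release, back off and look.

jog_arm(series=[[45, [0, 0, 0], 0], [45, [0, 0, 0], 0], [45, [0, 0, 0], 0], [45, [0, 0, -10], 0], [45, [0, 0, -30], 0], [45, [-10, 0, -40], 0], [45, [-30, 0, -40], 0], [45, [-30, 0, -30], 0], [45, [-10, 0, -10], 0], [45, [0, 0, 0], 0], [45, [0, 0, 0], 0]])

```text
time: 16.73
ee_pos: [0.4616, 0.2354, 0.1808]
eef_rot: [0.996, -0.085, -0.001, 0.001]
ft_force: [0.7, 0.8, -0.7]
gripper_width: 0.045
```

```bash
cat >> h.py <<'E'
def dark(im,cam,T,z,x0,y0,x1,y1,hi,lo=0):
    g=cv2.cvtColor(im,cv2.COLOR_BGR2GRAY);m=np.zeros_like(g);s=g[y0:y1,x0:x1];m[y0:y1,x0:x1]=((s<hi)&(s>=lo)).astype(np.uint8)*255
    m=cv2.morphologyEx(m,cv2.MORPH_OPEN,np.ones((3,3)))
    cs,_=cv2.findContours(m,cv2.RETR_EXTERNAL,cv2.CHAIN_APPROX_NONE);c=max(cs,key=cv2.contourArea)[:,0]
    w=(onz(cam,c,z,T)[:,:2]*1000).astype(np.float32);e=cv2.fitEllipse(w);r=cv2.minEnclosingCircle(w)
    return np.array(r[0])/1000,r[1],np.array(e[0])/1000,e[1]
E
python3 - <<'E'
from h import *
im,T,o=shot("wrist","w9"); np.save("T9.npy",T)
d=dark(im,"wrist",T,.02,280,70,360,145,165);print(d)
ct,y,s=board_pose(im,"wrist",T);x=np.array([np.cos(y),np.sin(y)]);v=np.array([-x[1],x[0]])
print(o["ee_pos"],ct,y,s,"mid",ct+.02*x)
for h in(d[0],d[2]):print("hub",(h-ct)@x,(h-ct)@v)
a=dark(im,"wrist",T,.036,435,85,490,140,120,58);print("round",a)
b=dark(im,"wrist",T,.036,155,85,200,140,120,58);print("sq",b)
mid=(a[2]+b[2])/2;print("post mid",mid,(mid-ct)@x,(mid-ct)@v)
t,_,_=shot("top","top9")
d=dark(t,"top",None,.02,233,180,265,215,175);print("top",d)
plan([.5557,-.0986,.15],0,o)
E
```

```text
(array([0.53803662, 0.22218469]), 29.865800857543945, array([0.53855011, 0.22229555]), (56.6762580871582, 58.32419204711914))
[0.4616467  0.23540027 0.18084285] [0.518534   0.22604459] -0.16901875 [np.float32(198.80713), np.float32(358.48962)] mid [0.538249   0.22268028]
hub 0.019874010941919495 -0.0005242545211185944
hub 0.02036153515123257 -0.0003286024753197192
round (array([0.51317731, 0.0764013 ]), 17.612640380859375, array([0.51321631, 0.07578185]), (31.82244873046875, 32.22195053100586))
sq (array([0.56281934, 0.37024155]), 21.057416915893555, array([0.56293146, 0.3699166 ]), (34.70725631713867, 35.71493911743164))
post mid [0.53807388 0.22284922] 0.019798957629048788 0.0001370758477328126
top (array([0.53730872, 0.21872229]), 31.609542846679688, array([0.53814728, 0.21856667]), (56.90253448486328, 61.17489242553711))
at [0.4616 0.2354 0.1808] psi -0.1702 w 45.0 t 16.73 q6 0.63 F [ 0.7  0.8 -0.7]
move FIRST in tool axes [149.3 313.2  31.1] then spin -0.17 | spin first then [ 94.1 334.   31.1]
```

View pics/w9.png

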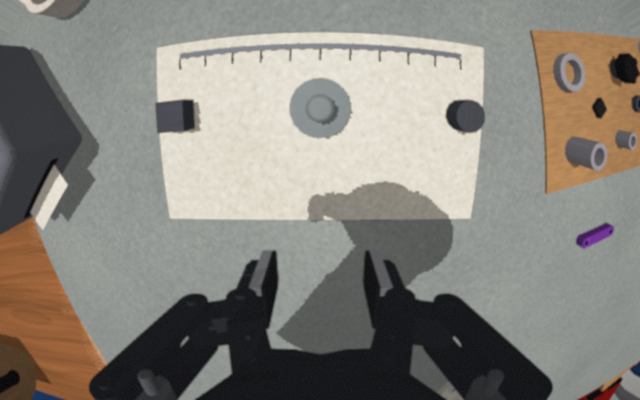

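jog_arm(series=[[45, [8, 15, 0], 0], [60, [15, 32, 3], 0], [75, [20, 42, 4], 0], [75, [20, 42, 4], 0], [75, [20, 42, 4], 0], [75, [20, 42, 4], 0], [75, [20, 42, 4], 0], [75, [16, 34, 4], -0.05], [75, [7, 15, 4], -0.12], [75, [0, 0, 0], 0], [75, [0, 0, 0], 0]])

```text
time: 18.2
ee_pos: [0.5544, -0.0904, 0.151]
eef_rot: [1.0, -0.001, -0.0, 0.0]
ft_force: [-0.3, -0.5, -0.6]
gripper_width: 0.075
```

```bash
python3 - <<'E'
from h import *
im,T,o=shot("wrist","w10");np.save("T10.npy",T)
plan([.5560,-.0988,.0065],0,o); print(proj("wrist",[.556,-.0988,.02],T))
E
```

```text
at [ 0.5544 -0.0904  0.151 ] psi -0.002 w 75.0 t 18.2 q6 1.45 F [-0.3 -0.5 -0.6]
move FIRST in tool axes [  1.7   8.3 144.5] then spin -0.002 | spin first then [  1.7   8.3 144.5]
[[329.40751346 192.8597211 ]]
```

View pics/w10.png

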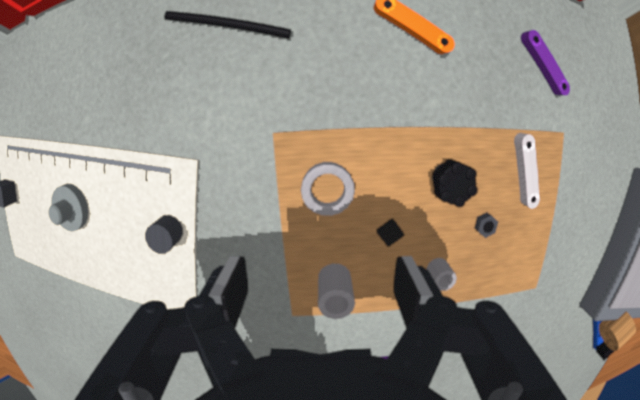

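jog_arm(series=[[75, [1, 4, 20], 0], [75, [1, 4, 35], 0], [75, [0, 0, 40], 0], [75, [0, 0, 28], 0], [75, [0, 0, 14], 0], [75, [0, 0, 5], 0], [75, [0, 0, 0], 0], [75, [0, 0, 0], 0]])

```text
time: 19.25
ee_pos: [0.5575, -0.0982, 0.0103]
eef_rot: [1.0, 0.0, 0.001, 0.0]
ft_force: [0.9, -0.3, -0.3]
gripper_width: 0.0746
```

```bash
python3 - <<'E'
from h import *
im,T,o=shot("wrist","w11")
plan([.5560,-.0988,.0065],0,o); print(proj("wrist",[.556,-.0988,.02],T))
E
```

```text
at [ 0.5575 -0.0982  0.0103] psi 0.0003 w 74.6 t 19.25 q6 1.47 F [ 0.9 -0.3 -0.3]
move FIRST in tool axes [-1.5  0.6  3.8] then spin 0.0 | spin first then [-1.5  0.6  3.8]
[[321.60472114 278.25806252]]
```

View pics/w11.png

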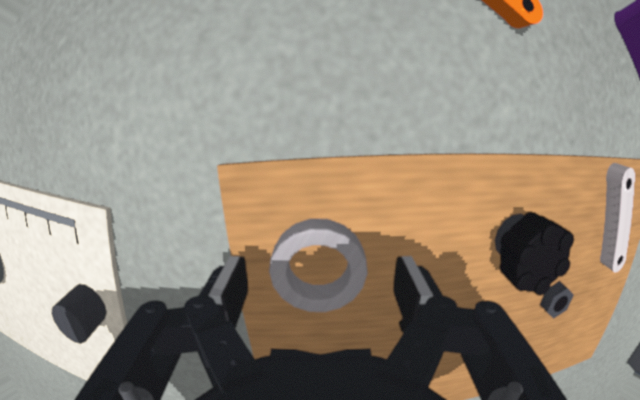

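```bash
python3 - <<'E'
from h import *
im=cv2.imread("pics/w11.png");o=monitor.get_obs();T=T_tool(o)
c=im[205:325,190:450].copy();c=cv2.resize(c,None,fx=3,fy=3,interpolation=2)
a=np.linspace(0,2*np.pi,60)
for dx,col in((0,(0,0,255)),(.004,(0,255,0))):
  for r in(.025,.016):
    p=proj("wrist",np.c_[.556+dx+r*np.cos(a),-.0985+r*np.sin(a),0*a+.02],T)
    cv2.polylines(c,[((p-[190,205])*3).astype(np.int32)],True,col,1)
cv2.imwrite("pics/c11.png",c)
E
```

```text
(no output)
```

View pics/c11.png

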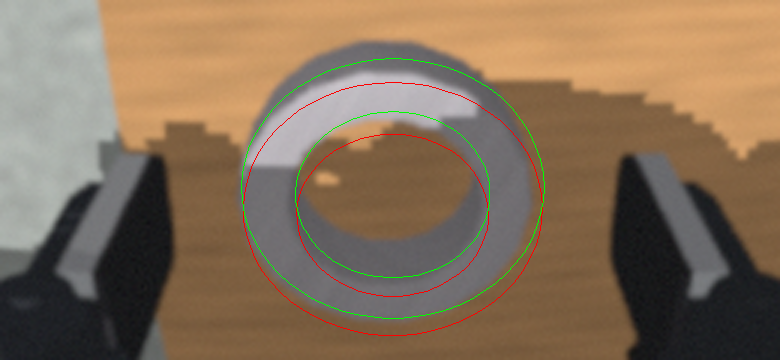

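jog_arm(series=[[75, [0, 0, 3.6], 0], [65, [0, 0, 0], 0], [40, [0, 0, 0], 0], [40, [0, 0, 0], 0], [40, [0, 0, 0], 0], [40, [0, 0, 0], 0]], squeeze=50)

```text
time: 20.05
ee_pos: [0.5569, -0.0984, 0.0062]
eef_rot: [1.0, 0.0, 0.0, 0.0]
ft_force: [-1.5, 1.0, 6.1]
gripper_width: 0.048
```

jog_arm(series=[[40, [0, 0, -5], 0], [40, [0, 0, -20], 0], [40, [0, 0, -30], 0], [40, [0, 0, -25], 0], [40, [0, 0, 0], 0], [40, [0, 0, 0], 0]])

```text
time: 20.8
ee_pos: [0.5559, -0.0981, 0.0845]
eef_rot: [1.0, -0.0, -0.001, -0.0]
ft_force: [0.5, 0.5, -1.0]
gripper_width: 0.048
```

```bash
python3 - <<'E'
from h import *
im,T,o=shot("wrist","w12");np.save("T12.npy",T)
plan([.5383,.2223,.09],-.169,o)
c=cv2.resize(im[190:330,190:450],None,fx=3,fy=3,interpolation=2)
cv2.imwrite("pics/c12.png",c)
E
```

```text
at [ 0.5559 -0.0981  0.0845] psi -0.0002 w 48.0 t 20.8 q6 1.47 F [ 0.5  0.5 -1. ]
move FIRST in tool axes [ -17.6 -320.4   -5.3] then spin 0.169 | spin first then [ -71.2 -312.9   -5.3]
```

View pics/c12.png

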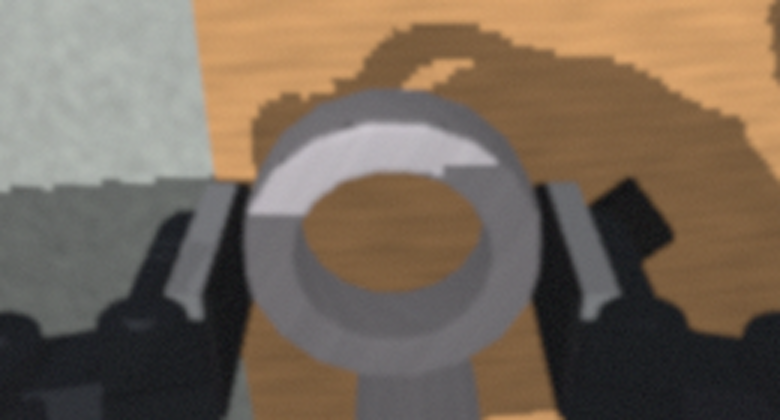

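jog_arm(series=[[40, [0, -14, -3], 0], [40, [-2, -30, -2], 0], [40, [-2, -40, 0], 0], [40, [-2, -42, 0], 0], [40, [-2, -42, 0], 0], [40, [-2, -42, 0], 0], [40, [-2, -42, 0], 0], [40, [-2, -36, 0], 0.04], [40, [2, -22, 0], 0.06], [40, [2, -10, 0], 0.069], [40, [0, 0, 0], 0], [40, [0, 0, 0], 0]])

```text
time: 22.35
ee_pos: [0.548, 0.2212, 0.0902]
eef_rot: [0.996, -0.084, -0.0, 0.0]
ft_force: [-0.3, -0.2, -0.7]
gripper_width: 0.0479
```

```bash
python3 - <<'E'
from h import *
plan([.539,.2223,.06],-.169)
E
```

```text
at [0.548  0.2212 0.0902] psi -0.1675 w 47.9 t 22.35 q6 0.76 F [-0.3 -0.2 -0.7]
move FIRST in tool axes [-9.   0.4 30.3] then spin 0.001 | spin first then [-9.   0.4 30.3]
```

jog_arm(series=[[40, [-5, 0.4, 10], 0], [40, [-4, 0, 14], 0], [40, [0, 0, 6], 0], [40, [0, 0, 0], 0], [40, [0, 0, 0], 0]])

```text
time: 22.98
ee_pos: [0.5399, 0.2226, 0.0609]
eef_rot: [0.996, -0.084, 0.0, -0.0]
ft_force: [1.3, 1.0, -0.2]
gripper_width: 0.0483
```

```bash
python3 - <<'E'
from h import *
im,T,o=shot("wrist","w13")
plan([.539,.2223,.06],-.169,o)
c=cv2.resize(im[190:330,190:450],None,fx=3,fy=3,interpolation=2)
cv2.imwrite("pics/c13.png",c)
t=shot("side","s13")[0];p=proj("side",[.539,.222,.05])[0].astype(int);print(p)
cv2.imwrite("pics/c13s.png",cv2.resize(t[p[1]-60:p[1]+60,p[0]-80:p[0]+80],None,fx=4,fy=4,interpolation=2))
E
```

```text
at [0.5399 0.2226 0.0609] psi -0.1687 w 48.3 t 22.98 q6 0.74 F [ 1.3  1.  -0.2]
move FIRST in tool axes [-0.8  0.5  0.9] then spin 0.0 | spin first then [-0.8  0.5  0.9]
[286 136]
```

View pics/c13.png

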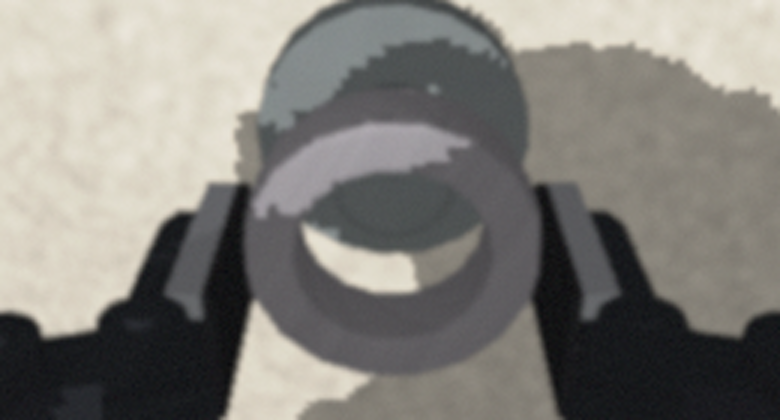

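View pics/c13s.png

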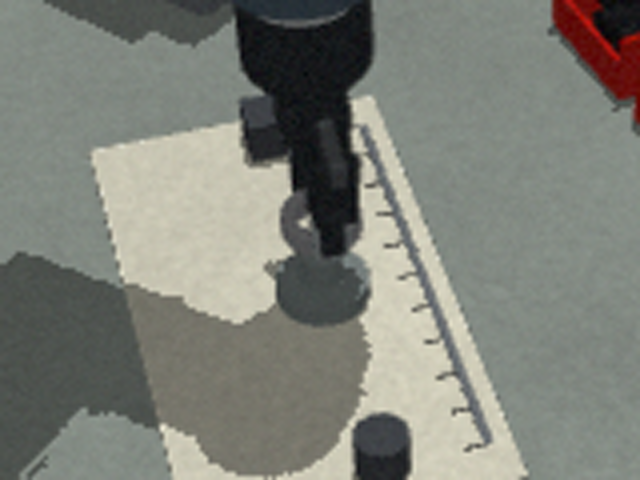

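```bash
python3 - <<'E'
from h import *
im=cv2.imread("pics/w13.png");o=monitor.get_obs();T=T_tool(o);z=o["ee_pos"][2]
c=cv2.resize(im[190:330,190:450],None,fx=3,fy=3,interpolation=2)
c=cv2.convertScaleAbs(c,alpha=1.6)
a=np.linspace(0,2*np.pi,60);R=Ro.from_quat(o["eef_rot"]).as_matrix()
def circ(cx,cy,zz,r,col):
    p=proj("wrist",np.c_[cx+r*np.cos(a),cy+r*np.sin(a),0*a+zz],T);cv2.polylines(c,[((p-[190,190])*3).astype(np.int32)],True,col,1)
x,y=o["ee_pos"][:2]
circ(x,y,z+.0138,.025,(0,0,255));circ(x,y,z+.0138,.016,(0,0,255));circ(x,y,z-.0022,.016,(0,0,255))
circ(.5383,.2223,.02,.03,(0,255,0));circ(.5383,.2223,.044,.01,(0,255,0));circ(.5383,.2223,.041,.013,(0,255,0))
cv2.imwrite("pics/c14.png",c)
E
```

```text
(no output)
```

View pics/c14.png

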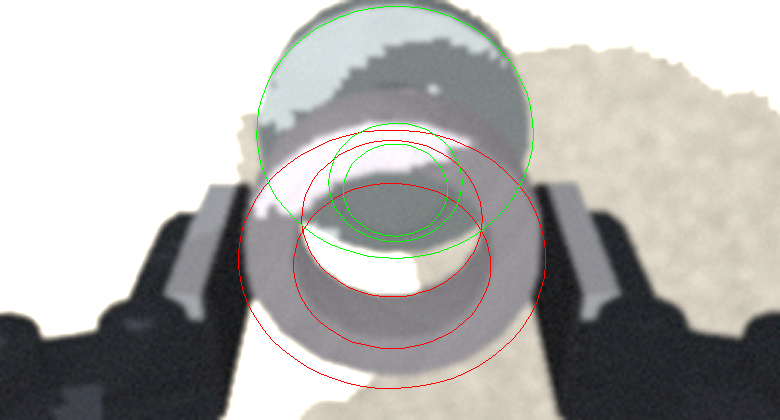

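jog_arm(series=[[40, [-1.2, 0, 6], 0], [40, [0, 0, 8], 0], [40, [0, 0, 5], 0], [40, [0, 0, 3], 0], [40, [0, 0, 0], 0], [40, [0, 0, 0], 0]])

```text
time: 23.82
ee_pos: [0.5385, 0.2228, 0.0388]
eef_rot: [0.996, -0.084, 0.0, -0.0]
ft_force: [0.3, 0.3, -1.0]
gripper_width: 0.0479
```

```bash
python3 - <<'E'
from h import *
im,T,o=shot("wrist","w14")
plan([.539,.2223,.0222],-.169,o)
c=cv2.resize(im[190:330,190:450],None,fx=3,fy=3,interpolation=2)
cv2.imwrite("pics/c15.png",cv2.convertScaleAbs(c,alpha=1.6))
E
```

```text
at [0.5385 0.2228 0.0388] psi -0.1687 w 47.9 t 23.82 q6 0.74 F [ 0.3  0.3 -1. ]
move FIRST in tool axes [ 0.6  0.4 16.6] then spin 0.0 | spin first then [ 0.6  0.4 16.6]
```

View pics/c15.png

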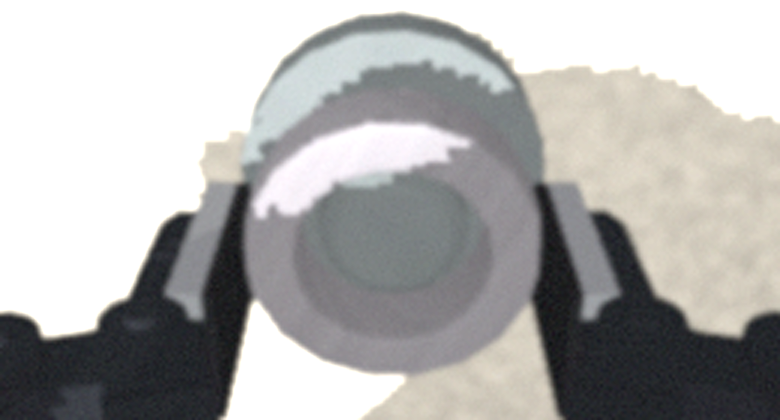

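jog_arm(series=[[40, [0, 0, 5], 0], [40, [0, 0, 6], 0], [40, [0, 0, 3.5], 0], [40, [0, 0, 0], 0], [40, [0, 0, 1], 0], [40, [0, 0, 0.7], 0], [40, [0, 0, 0], 0]])

```text
time: 24.75
ee_pos: [0.5383, 0.2227, 0.0224]
eef_rot: [0.996, -0.084, 0.0, -0.0]
ft_force: [0.9, -0.8, -0.8]
gripper_width: 0.0482
```

jog_arm(series=[[40, [0, 0, 0.5], 0], [40, [0, 0, 0], 0], [60, [0, 0, 0], 0], [60, [0, 0, 0], 0], [60, [0, 0, 0], 0], [60, [0, 0, -5], 0], [60, [0, 0, -25], 0], [60, [-10, 0, -40], 0], [60, [-30, 0, -40], 0], [60, [-30, 0, -35], 0], [60, [-10, 0, -15], 0], [60, [0, 0, 0], 0], [60, [0, 0, 0], 0]])

```text
time: 26.38
ee_pos: [0.4594, 0.2357, 0.1803]
eef_rot: [0.996, -0.085, -0.001, 0.001]
ft_force: [0.4, 0.3, 0.9]
gripper_width: 0.0597
```

```bash
python3 - <<'E'
from h import *
im,T,o=shot("wrist","w16"); np.save("T16.npy",T)
ct,y,s=board_pose(im,"wrist",T);print(ct,y,s)
x=np.array([np.cos(y),np.sin(y)]);v=np.array([-x[1],x[0]])
p=proj("wrist",[.5383,.2223,.02],T)[0].astype(int)
h=dark(im,"wrist",T,.02,p[0]-45,p[1]-45,p[0]+45,p[1]+45,170);print(h,[((q-ct)@x,(q-ct)@v) for q in(h[0],h[2])])
cv2.imwrite("pics/c16.png",cv2.resize(im[p[1]-50:p[1]+50,p[0]-60:p[0]+60],None,fx=5,fy=5,interpolation=2))
plan([.4566,-.1065,.15],0,o)
# tall sleeve pos here
E
```

```text
[0.51857825 0.22618713] -0.16851018 [np.float32(199.43831), np.float32(358.59988)]
(array([0.53818231, 0.22208774]), 30.159603118896484, array([0.53862555, 0.22231067]), (57.26069259643555, 58.715675354003906)) [(np.float64(0.02001391301774306), np.float64(-0.0007534581707386665)), (np.float64(0.02041348359561015), np.float64(-0.0004593478939313917))]
at [0.4594 0.2357 0.1803] psi -0.1692 w 59.7 t 26.38 q6 0.62 F [0.4 0.3 0.9]
move FIRST in tool axes [ 55.  337.8  30.9] then spin -0.169 | spin first then [ -2.7 342.2  30.9]
```

View pics/c16.png

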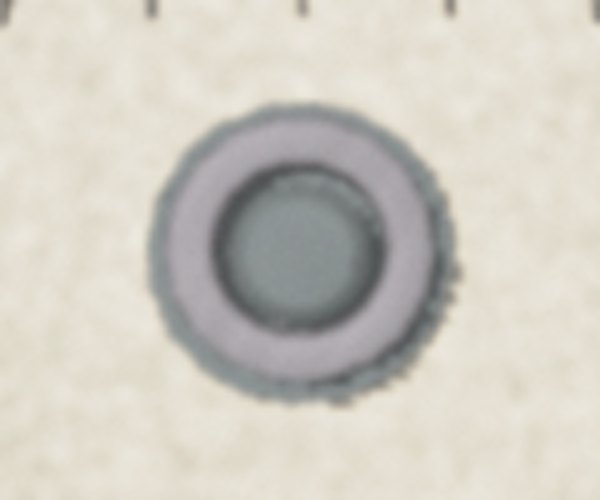

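View pics/w16.png

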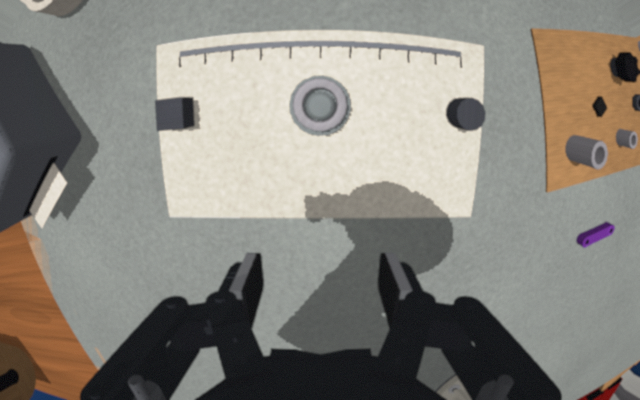

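jog_arm(series=[[60, [2, 16, 0], 0], [60, [5, 32, 2], 0], [60, [7, 43, 4], 0], [60, [7, 43, 4], 0], [60, [7, 43, 4], 0], [60, [7, 43, 4], 0], [60, [7, 43, 4], 0], [60, [7, 40, 4], 0], [60, [4, 26, 3], -0.07], [60, [2, 9, 2], -0.099], [60, [0, 0, 0], 0], [60, [0, 0, 0], 0]])

```text
time: 27.92
ee_pos: [0.4572, -0.1063, 0.1506]
eef_rot: [1.0, -0.001, -0.0, 0.0]
ft_force: [-0.4, 0.1, -0.1]
gripper_width: 0.0602
```

```bash
python3 - <<'E'
from h import *
im,T,o=shot("wrist","w17")
plan([.4566,-.1065,.018],0,o);print(proj("wrist",[.4566,-.1065,.056],T))
E
```

```text
at [ 0.4572 -0.1063  0.1506] psi -0.0019 w 60.2 t 27.93 q6 1.46 F [-0.4  0.1 -0.1]
move FIRST in tool axes [ -0.5   0.2 132.6] then spin -0.002 | spin first then [ -0.5   0.2 132.6]
[[320.55985691 208.15473226]]
```

View pics/w17.png

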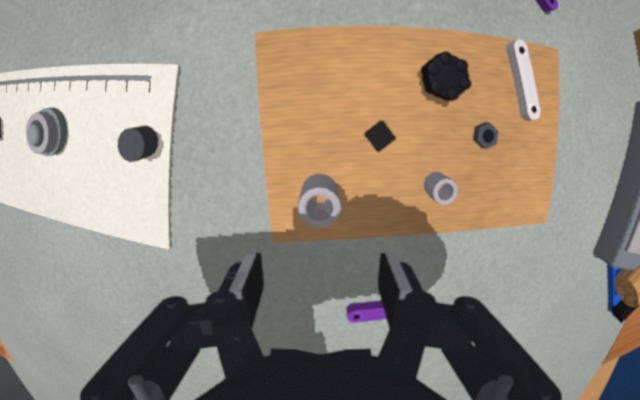

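jog_arm(series=[[60, [0, 0, 15], 0], [60, [0, 0, 32], 0], [60, [0, 0, 38], 0], [60, [0, 0, 27], 0], [60, [0, 0, 14], 0], [60, [0, 0, 6], 0], [60, [0, 0, 0], 0], [45, [0, 0, 0], 0], [28, [0, 0, 0], 0], [28, [0, 0, 0], 0], [28, [0, 0, 0], 0], [28, [0, 0, 0], 0]])

```text
time: 29.48
ee_pos: [0.4583, -0.1062, 0.02]
eef_rot: [1.0, 0.0, 0.001, 0.0]
ft_force: [-2.1, 1.3, 6.3]
gripper_width: 0.0357
```

jog_arm(series=[[28, [0, 0, -6], 0], [28, [0, 0, -20], 0], [28, [0, 0, -34], 0], [28, [0, 0, -20], 0], [28, [0, 0, 0], 0], [28, [0, 0, 0], 0]])

```text
time: 30.22
ee_pos: [0.4567, -0.1061, 0.098]
eef_rot: [1.0, -0.0, -0.001, -0.0]
ft_force: [0.5, 0.2, -1.9]
gripper_width: 0.035
```

```bash
python3 - <<'E'
from h import *
im,T,o=shot("wrist","w18")
plan([.5256,.1488,.10],-.169,o)
E
```

```text
at [ 0.4567 -0.1061  0.098 ] psi -0.0002 w 35.0 t 30.23 q6 1.46 F [ 0.5  0.2 -1.9]
move FIRST in tool axes [  68.8 -254.9   -2. ] then spin 0.169 | spin first then [  25.  -262.8   -2. ]
```

View pics/w18.png

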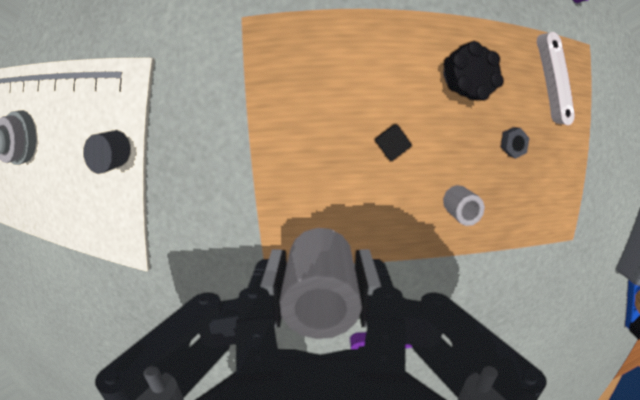

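jog_arm(series=[[28, [4, -14, -2], 0], [28, [7, -26, -2], 0], [28, [11, -40, 0], 0], [28, [11, -40, 0], 0], [28, [11, -40, 0], 0], [28, [11, -40, 0], 0], [28, [10, -36, 0], 0.03], [28, [4, -16, 0], 0.06], [28, [0, -3, 0], 0.079], [28, [0, 0, 0], 0], [28, [0, 0, 0], 0]])

```text
time: 31.65
ee_pos: [0.527, 0.1487, 0.1025]
eef_rot: [0.997, -0.084, -0.0, 0.0]
ft_force: [1.0, -0.3, -1.3]
gripper_width: 0.0356
```

```bash
python3 - <<'E'
from h import *
plan([.5273,.1485,.022],-.169)
E
```

```text
at [0.527  0.1487 0.1025] psi -0.1673 w 35.6 t 31.65 q6 0.84 F [ 1.  -0.3 -1.3]
move FIRST in tool axes [ 0.4  0.1 80.5] then spin 0.002 | spin first then [ 0.4  0.1 80.5]
```

jog_arm(series=[[28, [0, 0, 12], 0.002], [28, [0, 0, 26], 0], [28, [0, 0, 22], 0], [28, [0, 0, 10], 0], [28, [0, 0, 5], 0], [28, [0, 0, 0], 0], [28, [0, 0, 0], 0]])

```text
time: 32.52
ee_pos: [0.5278, 0.1489, 0.0286]
eef_rot: [0.996, -0.085, 0.001, -0.0]
ft_force: [-0.3, 0.2, -0.9]
gripper_width: 0.0358
```

```bash
python3 - <<'E'
from h import *
plan([.5273,.1485,.022],-.169)
shot("wrist","w19")
E
```

```text
at [0.5278 0.1489 0.0286] psi -0.1707 w 35.8 t 32.52 q6 0.84 F [-0.3  0.2 -0.9]
move FIRST in tool axes [-0.4  0.5  6.6] then spin -0.002 | spin first then [-0.4  0.5  6.6]
```

View pics/w19.png

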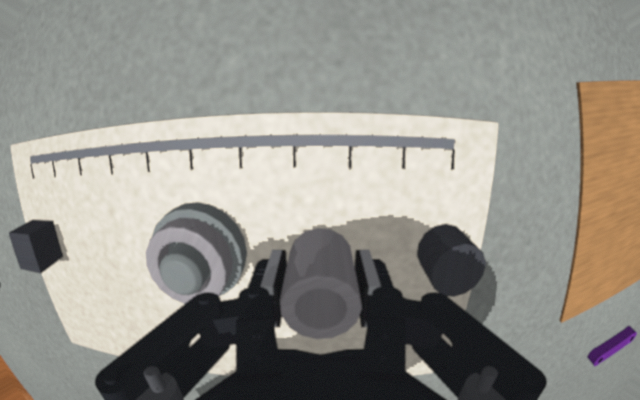

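jog_arm(series=[[28, [-0.4, 0.4, 4], 0], [28, [0, 0, 2], 0], [28, [0, 0, 0.8], 0], [28, [0, 0, 0], 0], [28, [0, 0, 0], 0]])

```text
time: 33.2
ee_pos: [0.5267, 0.1483, 0.022]
eef_rot: [0.996, -0.085, 0.0, 0.0]
ft_force: [-4.3, 0.6, 6.1]
gripper_width: 0.0354
```

Contact. Release gently and look.

jog_arm(series=[[46, [0, 0, 0], 0], [46, [0, 0, 0], 0], [46, [0, 0, 0], 0], [46, [0, 0, -10], 0], [46, [0, 0, -35], 0], [46, [0, 0, -45], 0], [46, [-30, 0, -30], 0], [46, [-40, 0, -20], 0], [46, [-15, 0, -15], 0], [46, [0, 0, 0], 0], [46, [0, 0, 0], 0]])

```text
time: 34.58
ee_pos: [0.4433, 0.1627, 0.1757]
eef_rot: [0.996, -0.085, -0.0, 0.0]
ft_force: [-0.2, -0.8, -1.1]
gripper_width: 0.046
```

```bash
python3 - <<'E'
from h import *
im,T,o=shot("wrist","w20"); np.save("T20.npy",T)
ct,y,s=board_pose(im,"wrist",T);print(ct,y,s)
p=proj("wrist",[.5256,.1488,.058],T)[0];print(p)
x0,y0=int(p[0])-50,int(p[1])-50
cv2.imwrite("pics/c20.png",cv2.resize(im[y0:y0+100,x0:x0+100],None,fx=5,fy=5,interpolation=2));print(x0,y0)
E
```

```text
[0.51798761 0.22597479] -0.16803269 [np.float32(199.76237), np.float32(358.7614)]
[320.21925573 102.19438143]
270 52
```

View pics/w20.png

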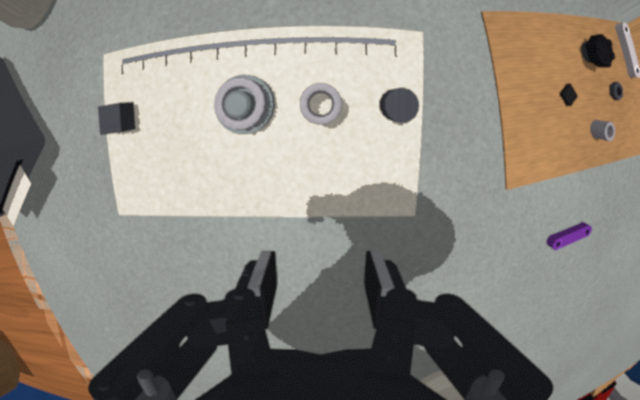

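View pics/c20.png

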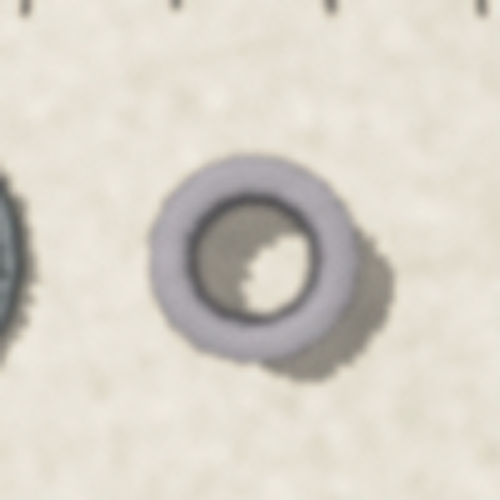

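```bash
python3 - <<'E'
from h import *
plan([.568,-.2167,.15],0)
E
```

```text
at [0.4432 0.1626 0.1753] psi -0.1713 w 45.8 t 34.62 q6 0.71 F [-0.5 -1.1 -0.3]
move FIRST in tool axes [187.6 352.4  25.4] then spin -0.171 | spin first then [124.8 379.3  25.4]
```

jog_arm(series=[[60, [9, 17, 0], 0], [60, [18, 34, 2], 0], [60, [22, 41, 3], 0], [60, [22, 41, 3], 0], [60, [22, 41, 3], 0], [60, [22, 41, 3], 0], [60, [22, 41, 3], 0], [60, [22, 41, 3], 0], [60, [19, 35, 3], -0.03], [60, [9, 20, 2], -0.141], [60, [0, 0, 0], 0], [60, [0, 0, 0], 0]])

```text
time: 36.12
ee_pos: [0.5679, -0.2157, 0.1501]
eef_rot: [1.0, -0.001, -0.001, -0.0]
ft_force: [0.2, 0.7, 0.1]
gripper_width: 0.0601
```

```bash
python3 - <<'E'
from h import *
im,T,o=shot("wrist","w21")
plan([.568,-.2167,.01],0,o);print(proj("wrist",[.568,-.2167,.039],T))
E
```

```text
at [ 0.5679 -0.2157  0.1501] psi -0.0019 w 60.1 t 36.12 q6 1.68 F [0.2 0.7 0.1]
move FIRST in tool axes [  0.4   1.  140.1] then spin -0.002 | spin first then [  0.4   1.  140.1]
[[321.50550438 200.85738584]]
```

View pics/w21.png

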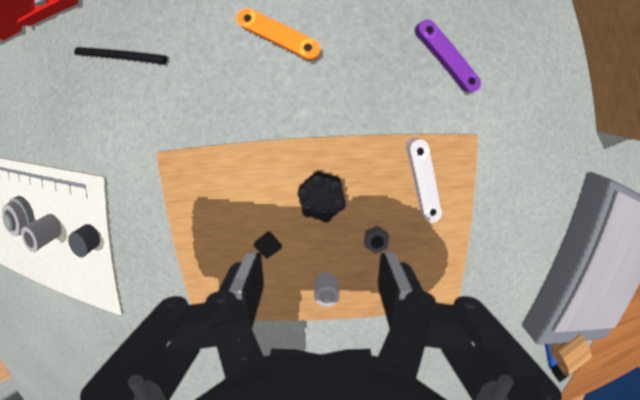

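jog_arm(series=[[60, [0.5, 1, 15], 0], [60, [0, 0, 32], 0], [60, [0, 0, 40], 0], [60, [0, 0, 30], 0], [60, [0, 0, 14], 0], [60, [0, 0, 8], 0], [60, [0, 0, 0], 0], [60, [0, 0, 0], 0]])

```text
time: 37.17
ee_pos: [0.5694, -0.2169, 0.0132]
eef_rot: [1.0, 0.0, 0.001, 0.0]
ft_force: [0.3, 0.6, 0.2]
gripper_width: 0.0598
```

```bash
python3 - <<'E'
from h import *
im,T,o=shot("wrist","w22")
plan([.568,-.2167,.01],0,o);print(proj("wrist",[.568,-.2167,.039],T))
E
```

```text
at [ 0.5694 -0.2169  0.0132] psi 0.0004 w 59.8 t 37.17 q6 1.68 F [0.3 0.6 0.2]
move FIRST in tool axes [-1.4 -0.2  3.2] then spin 0.0 | spin first then [-1.4 -0.2  3.2]
[[320.07088985 296.73022458]]
```

View pics/w22.png

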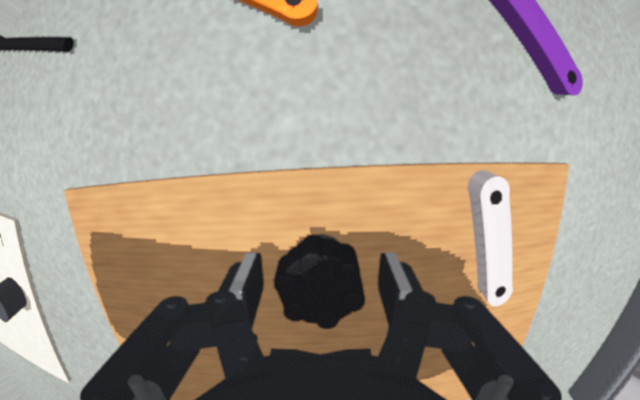

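Centred between the pads. Go 3 mm lower and grip.

jog_arm(series=[[60, [0, 0, 3], 0], [45, [0, 0, 0], 0], [30, [0, 0, 0], 0], [30, [0, 0, 0], 0], [30, [0, 0, 0], 0], [30, [0, 0, 0], 0]], squeeze=40)

```text
time: 37.98
ee_pos: [0.5688, -0.2167, 0.0093]
eef_rot: [1.0, 0.0, 0.0, 0.0]
ft_force: [0.1, -0.1, 2.2]
gripper_width: 0.0387
```

jog_arm(series=[[30, [0, 0, -6], 0], [30, [0, 0, -20], 0], [30, [0, 0, -34], 0], [30, [0, 0, -30], 0], [30, [0, 0, -8], 0], [30, [0, 0, 0], 0], [30, [0, 0, 0], 0]])

```text
time: 38.85
ee_pos: [0.5677, -0.2164, 0.1055]
eef_rot: [1.0, -0.0, -0.001, -0.0]
ft_force: [0.1, 0.4, -0.9]
gripper_width: 0.039
```

```bash
python3 - <<'E'
from h import *
im,T,o=shot("wrist","w23")
v=np.array([.168,.986]);print(np.array([.5382,.2227])+.075*v)
plan([.5508+.001,.2967,.11],-.169,o)
E
```

```text
[0.5508  0.29665]
at [ 0.5677 -0.2164  0.1055] psi -0.0001 w 39.0 t 38.85 q6 1.68 F [ 0.1  0.4 -0.9]
move FIRST in tool axes [ -15.9 -513.1   -4. ] then spin 0.169 | spin first then [-102.  -503.1   -4. ]
```

View pics/w23.png

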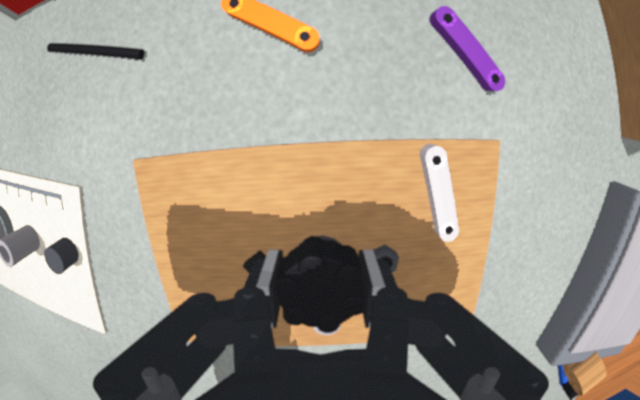

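jog_arm(series=[[30, [0, -18, -2], 0], [30, [-1, -34, -2], 0], [30, [-2, -44, 0], 0], [30, [-2, -44, 0], 0], [30, [-2, -44, 0], 0], [30, [-2, -44, 0], 0], [30, [-2, -44, 0], 0], [30, [-2, -44, 0], 0], [30, [-2, -44, 0], 0], [30, [-1, -44, 0], 0], [30, [0, -44, 0], 0], [30, [0, -35, 0], 0], [30, [0, -18, 0], 0.06], [30, [0, -12, 0], 0.109], [30, [0, 0, 0], 0], [30, [0, 0, 0], 0]])

```text
time: 40.9
ee_pos: [0.5527, 0.2961, 0.1108]
eef_rot: [0.997, -0.083, -0.0, 0.0]
ft_force: [-1.1, 0.3, -0.7]
gripper_width: 0.0389
```

```bash
python3 - <<'E'
from h import *
im,T,o=shot("wrist","w24")
plan([.5518,.2967,.0113],-.169,o)
E
```

```text
at [0.5527 0.2961 0.1108] psi -0.1666 w 38.9 t 40.9 q6 0.66 F [-1.1  0.3 -0.7]
move FIRST in tool axes [-1.  -0.5 99.5] then spin 0.002 | spin first then [-1.  -0.5 99.5]
```

View pics/w24.png

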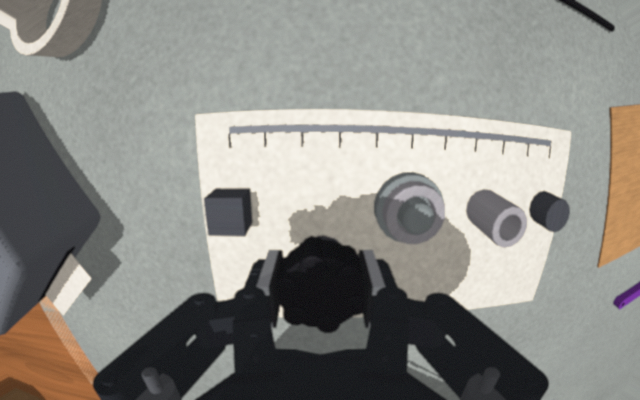

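jog_arm(series=[[30, [-1, -0.5, 14], 0.002], [30, [-0.5, 0, 30], 0], [30, [0, 0, 28], 0], [30, [0, 0, 14], 0], [30, [0, 0, 6], 0], [30, [0, 0, 0], 0], [30, [0, 0, 0], 0]])

```text
time: 41.82
ee_pos: [0.5524, 0.2974, 0.0202]
eef_rot: [0.996, -0.085, 0.001, -0.001]
ft_force: [0.5, -1.1, -0.7]
gripper_width: 0.0386
```

```bash
python3 - <<'E'
from h import *
im,T,o=shot("wrist","w25")
plan([.5518,.2967,.0113],-.169,o)
E
```

```text
at [0.5524 0.2974 0.0202] psi -0.1706 w 38.6 t 41.83 q6 0.66 F [ 0.5 -1.1 -0.7]
move FIRST in tool axes [-0.5  0.9  8.9] then spin -0.002 | spin first then [-0.5  0.9  8.9]
```

View pics/w25.png

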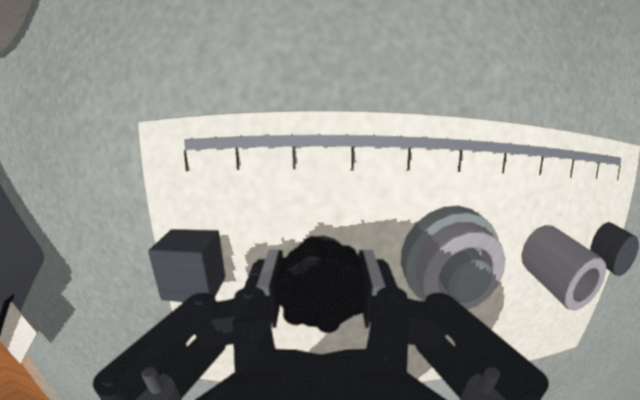

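jog_arm(series=[[30, [-0.3, 0.6, 4], 0], [30, [0, 0, 3], 0], [30, [0, 0, 1.5], 0], [30, [0, 0, 0], 0]])

```text
time: 42.38
ee_pos: [0.5514, 0.2964, 0.0113]
eef_rot: [0.996, -0.085, 0.0, 0.0]
ft_force: [-1.8, -1.5, 4.4]
gripper_width: 0.0388
```

jog_arm(series=[[30, [0, 0, 0.6], 0], [30, [0, 0, 0], 0], [30, [0, 0, 0], 0]])

```text
time: 42.75
ee_pos: [0.5514, 0.2964, 0.0113]
eef_rot: [0.996, -0.085, 0.0, 0.0]
ft_force: [-3.2, -1.1, 8.7]
gripper_width: 0.0391
```

jog_arm(series=[[30, [0, 0, -0.6], 0], [49, [0, 0, 0], 0], [49, [0, 0, 0], 0], [49, [0, 0, 0], 0], [49, [0, 0, -10], 0], [49, [0, 0, -35], 0], [49, [0, 0, -45], 0], [49, [-30, 10, -35], 0], [49, [-40, 20, -30], 0], [49, [-15, 10, -15], 0], [49, [0, 0, 0], 0], [49, [0, 0, 0], 0]])

```text
time: 44.25
ee_pos: [0.461, 0.2716, 0.1803]
eef_rot: [0.996, -0.085, -0.0, 0.0]
ft_force: [0.8, 0.4, -0.6]
gripper_width: 0.0493
```

```bash
python3 - <<'E'
from h import *
im,T,o=shot("wrist","w26"); np.save("T26.npy",T)
ct,y,s=board_pose(im,"wrist",T);print(ct,y,s)
x=np.array([np.cos(y),np.sin(y)]);v=np.array([-x[1],x[0]])
t=ct+.02*x+.075*v
p=proj("wrist",[*t,.041],T)[0];print(t,p)
k=dark(im,"wrist",T,.041,int(p[0])-35,int(p[1])-40,int(p[0])+35,int(p[1])+40,60);print(k,[((q-ct)@x,(q-ct)@v) for q in(k[0],k[2])])
x0,y0=int(p[0])-50,int(p[1])-50
cv2.imwrite("pics/c26.png",cv2.resize(im[y0:y0+100,x0:x0+100],None,fx=5,fy=5,interpolation=2));print(x0,y0)
E
```

```text
[0.51854871 0.22617723] -0.16923176 [np.float32(199.43347), np.float32(358.84537)]
[0.55089488 0.29673732] [275.95014602 102.1927261 ]
(array([0.55157324, 0.29544955]), 20.680662155151367, array([0.55153619, 0.295496  ]), (36.9106559753418, 38.60612106323242)) [(np.float64(0.02088556203318766), np.float64(0.07384489108760134)), (np.float64(0.02084121998089885), np.float64(0.07388443543775157))]
225 52
```

View pics/w26.png

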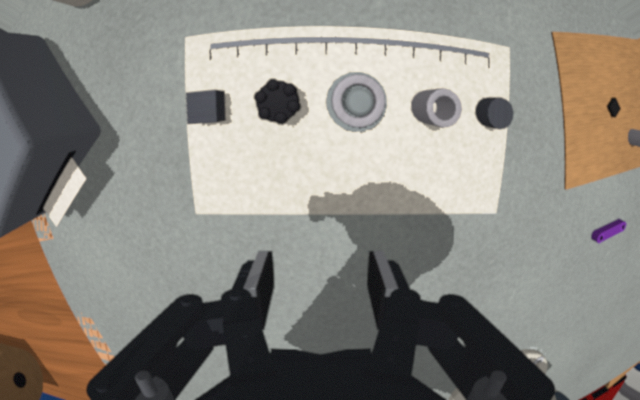

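View pics/c26.png

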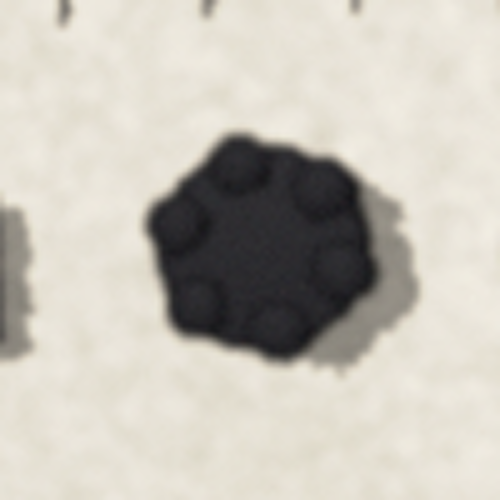

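```bash
python3 - <<'E'
from h import *
plan([.52,-.32,.17],.3055)
E
```

```text
at [0.4611 0.2715 0.1798] psi -0.1711 w 48.7 t 44.3 q6 0.57 F [-0.6 -1.3 -1.7]
move FIRST in tool axes [158.8 572.8  10.2] then spin -0.477 | spin first then [-121.7  581.8   10.2]
```

jog_arm(series=[[45, [6, 20, 0], 0], [45, [10, 36, 1], 0], [45, [12, 44, 1], 0], [45, [12, 44, 1], 0], [45, [12, 44, 1], 0], [45, [12, 44, 1], 0], [45, [12, 44, 1], 0], [45, [12, 44, 1], 0], [45, [12, 44, 1], 0], [45, [12, 44, 1], 0], [45, [12, 44, 1], 0], [45, [12, 44, 0], 0], [45, [12, 44, 0], 0], [45, [12, 36, 0], 0], [45, [6, 20, 0], 0], [45, [0, 0, 0], -0.17], [45, [0, 0, 0], -0.17], [45, [0, 0, 0], -0.137], [45, [0, 0, 0], 0], [45, [0, 0, 0], 0]])

```text
time: 46.8
ee_pos: [0.5227, -0.3445, 0.1701]
eef_rot: [0.989, 0.151, -0.0, -0.0]
ft_force: [0.2, 0.2, -1.0]
gripper_width: 0.0448
```

```bash
cat >> h.py <<'E'
def barfit(im,T,z,cam="wrist",vmin=175,smax=40,seed=None):
    hsv=cv2.cvtColor(im,cv2.COLOR_BGR2HSV);m=((hsv[...,2]>vmin)&(hsv[...,1]<smax)).astype(np.uint8)*255
    n,l,st,ce=cv2.connectedComponentsWithStats(m)
    best=None
    for i in range(1,n):
        if st[i,4]<150: continue
        ys,xs=np.where(l==i);c=np.c_[xs,ys];w=(onz(cam,c,z,T)[:,:2]*1000).astype(np.float32)
        r=cv2.minAreaRect(w)
        if seed is not None and np.hypot(*(np.array(r[0])-np.array(seed)*1000))<25: print(i,st[i],r)
E
python3 - <<'E'
from h import *
im,T,o=shot("wrist","w27"); np.save("T27.npy",T)
plan([.58,-.316,.12],.3055,o)
print(proj("wrist",[[.5798,-.3163,.02],[.6092,-.307,.02],[.5503,-.3256,.02]],T))
barfit(im,T,.02,seed=(.58,-.316))
E
```

```text
at [ 0.5227 -0.3445  0.1701] psi 0.303 w 44.8 t 46.8 q6 2.21 F [ 0.2  0.2 -1. ]
move FIRST in tool axes [ 63.3 -10.1  50. ] then spin -0.002 | spin first then [63.3 -9.9 50. ]
[[309.56297438 124.24708807]
 [309.35749878  91.57432684]
 [309.80917081 156.58465644]]
12 [ 300   80   20   88 1570] ((580.1060791015625, -316.0911865234375), (82.9099349975586, 17.853612899780273), 17.385181427001953)
```

View pics/w27.png

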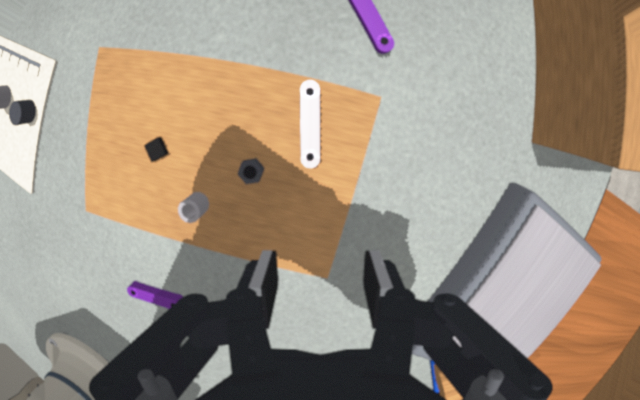

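jog_arm(series=[[45, [14, -2, 5], 0], [45, [25, -4, 20], 0], [45, [18, -4, 30], 0], [45, [6, 0, 35], 0], [45, [0, 0, 32], 0], [45, [0, 0, 22], 0], [45, [0, 0, 10], 0], [45, [0, 0, 4], 0], [45, [0, 0, 0], 0], [45, [0, 0, 0], 0]])

```text
time: 48.1
ee_pos: [0.5809, -0.3157, 0.0136]
eef_rot: [0.988, 0.153, 0.001, 0.0]
ft_force: [-0.2, 0.0, -0.0]
gripper_width: 0.0448
```

```bash
python3 - <<'E'
from h import *
im,T,o=shot("wrist","w28"); 
plan([.58,-.316,.0075],.3035,o)
E
```

```text
at [ 0.5809 -0.3157  0.0136] psi 0.3062 w 44.8 t 48.1 q6 2.14 F [-0.2  0.  -0. ]
move FIRST in tool axes [-0.9  0.   6.1] then spin 0.003 | spin first then [-0.9  0.   6.1]
```

View pics/w28.png

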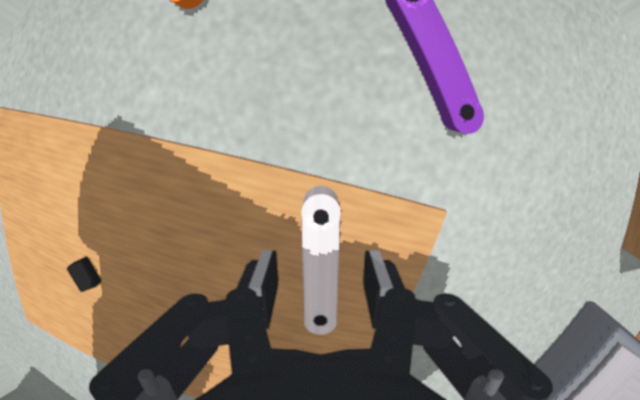

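jog_arm(series=[[45, [0, 0, 6], 0.003], [30, [0, 0, 0], 0], [10, [0, 0, 0], 0], [10, [0, 0, 0], 0], [10, [0, 0, 0], 0], [10, [0, 0, 0], 0], [10, [0, 0, 0], 0]], squeeze=50)

```text
time: 49.02
ee_pos: [0.5802, -0.3155, 0.0067]
eef_rot: [0.989, 0.151, 0.0, 0.0]
ft_force: [0.0, -0.6, -0.1]
gripper_width: 0.0165
```

jog_arm(series=[[10, [0, 0, -6], 0], [10, [0, 0, -20], 0], [10, [0, 0, -34], 0], [10, [0, 0, -38], 0], [10, [0, 0, -20], 0], [10, [0, 0, 0], 0], [10, [0, 0, 0], 0]])

```text
time: 49.9
ee_pos: [0.5795, -0.3151, 0.1232]
eef_rot: [0.989, 0.151, -0.001, -0.001]
ft_force: [-0.1, 0.1, -2.0]
gripper_width: 0.0163
```

```bash
python3 - <<'E'
from h import *
im,T,o=shot("wrist","w29"); 
plan([.42,.10,.12],-1.740,o)
E
```

```text
at [ 0.5795 -0.3151  0.1232] psi 0.303 w 16.3 t 49.9 q6 2.14 F [-0.1  0.1 -2. ]
move FIRST in tool axes [ -28.4 -443.8    4. ] then spin 2.043 | spin first then [-382.3  227.1    4. ]
```

View pics/w29.png

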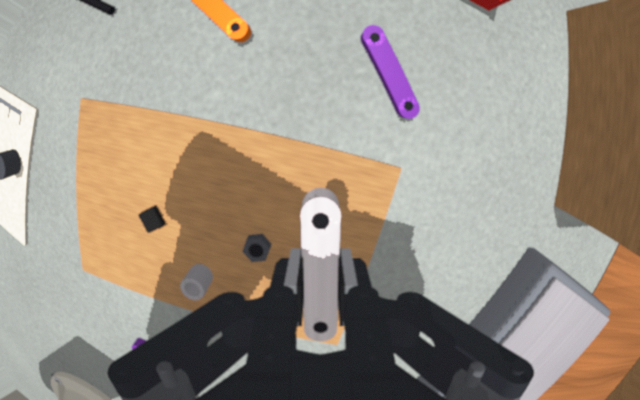

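jog_arm(series=[[10, [-2, -20, 0], 0], [10, [-3, -36, 0], 0], [10, [-3, -44, 0], 0], [10, [-3, -44, 0], 0], [10, [-3, -44, 0], 0], [10, [-3, -44, 0], 0], [10, [-3, -44, 0], 0], [10, [-3, -44, 0], 0], [10, [-3, -44, 0], 0], [10, [-2, -40, 0], 0], [10, [-2, -26, 0], 0], [10, [0, -14, 0], 0], [10, [0, 0, 0], 0]])

```text
time: 51.58
ee_pos: [0.4187, 0.0995, 0.1241]
eef_rot: [0.988, 0.152, -0.0, 0.0]
ft_force: [-0.1, 0.4, -0.6]
gripper_width: 0.0167
```

jog_arm(series=[[10, [0, 0, 0], 0.1], [10, [0, 0, 0], 0.17], [10, [0, 0, 0], 0.18], [10, [0, 0, 0], 0.18], [10, [0, 0, 0], 0.18], [10, [0, 0, 0], 0.18], [10, [0, 0, 0], 0.18], [10, [0, 0, 0], 0.18], [10, [0, 0, 0], 0.18], [10, [0, 0, 0], 0.18], [10, [0, 0, 0], 0.17], [10, [0, 0, 0], 0.163], [10, [0, 0, 0], 0], [10, [0, 0, 0], 0]])

```text
time: 53.32
ee_pos: [0.4191, 0.0988, 0.1244]
eef_rot: [-0.646, 0.763, -0.0, -0.0]
ft_force: [-0.0, -0.2, -1.2]
gripper_width: 0.0165
```

```bash
python3 - <<'E'
from h import *
plan([.4692,.2344,.11],-1.740)
E
```

```text
at [0.4191 0.0988 0.1244] psi -1.7374 w 16.5 t 53.33 q6 -0.76 F [-0.  -0.2 -1.2]
move FIRST in tool axes [-142.1  -26.9   14.4] then spin 0.003 | spin first then [-142.1  -26.6   14.4]
```

jog_arm(series=[[10, [-15, -3, 0], 0.003], [10, [-32, -6, 3], 0], [10, [-40, -7, 6], 0], [10, [-35, -7, 5], 0], [10, [-20, -4, 0], 0], [10, [0, 0, 20], 0], [10, [0, 0, 30], 0], [10, [0, 0, 20], 0], [10, [0, 0, 8], 0], [10, [0, 0, 0], 0], [10, [0, 0, 0], 0]])

```text
time: 54.7
ee_pos: [0.4705, 0.2352, 0.0335]
eef_rot: [-0.644, 0.765, -0.0, 0.001]
ft_force: [1.7, -0.7, -0.6]
gripper_width: 0.0164
```

```bash
python3 - <<'E'
from h import *
im,T,o=shot("wrist","w30")
plan([.4692,.2344,.0087],-1.740,o)
E
```

```text
at [0.4705 0.2352 0.0335] psi -1.7422 w 16.4 t 54.7 q6 -0.93 F [ 1.7 -0.7 -0.6]
move FIRST in tool axes [ 1.   1.2 24.8] then spin -0.002 | spin first then [ 1.   1.2 24.8]
```

View pics/w30.png

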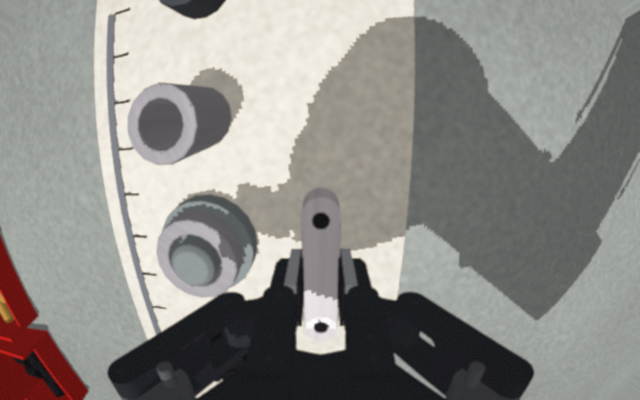

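jog_arm(series=[[10, [1, 1, 8], 0], [10, [0, 0, 8], 0], [10, [0, 0, 4], 0], [10, [0, 0, 2.5], 0], [10, [0, 0, 0], 0], [10, [0, 0, 0], 0]])

```text
time: 55.5
ee_pos: [0.4688, 0.2339, 0.0102]
eef_rot: [-0.644, 0.765, -0.0, 0.0]
ft_force: [-0.4, -0.4, -0.7]
gripper_width: 0.0166
```

```bash
python3 - <<'E'
from h import *
plan([.4692,.2344,.0087],-1.740)
E
```

```text
at [0.4688 0.2339 0.0102] psi -1.7427 w 16.6 t 55.5 q6 -0.93 F [-0.4 -0.4 -0.7]
move FIRST in tool axes [-0.6 -0.3  1.5] then spin -0.003 | spin first then [-0.6 -0.3  1.5]
```

jog_arm(series=[[10, [-0.5, -0.3, 1.2], -0.003], [10, [0, 0, 0.5], 0], [10, [0, 0, 0], 0], [10, [0, 0, 0], 0]])

```text
time: 56.0
ee_pos: [0.4692, 0.2343, 0.0086]
eef_rot: [-0.645, 0.764, -0.0, 0.0]
ft_force: [-0.7, -0.2, 2.3]
gripper_width: 0.0165
```

jog_arm(series=[[28, [0, 0, 0], 0], [28, [0, 0, 0], 0], [28, [0, 0, 0], 0], [28, [0, 0, -10], 0], [28, [0, 0, -35], 0], [28, [0, 0, -50], 0], [28, [0, 30, -50], 0], [28, [0, 40, -20], -0.17], [28, [0, 10, 0], -0.18], [28, [0, 0, 0], -0.18], [28, [0, 0, 0], -0.18], [28, [0, 0, 0], -0.18], [28, [0, 0, 0], -0.18], [28, [0, 0, 0], -0.18], [28, [0, 0, 0], -0.18], [28, [0, 0, 0], -0.138], [28, [0, 0, 0], 0], [28, [0, 0, 0], 0]])

```text
time: 58.25
ee_pos: [0.3901, 0.246, 0.1737]
eef_rot: [0.996, -0.087, 0.0, -0.0]
ft_force: [0.1, -0.9, -0.1]
gripper_width: 0.0281
```

```bash
python3 - <<'E'
from h import *
im,T,o=shot("wrist","w31"); np.save("T31.npy",T); plan([.42,.24,.2],-.169,o)
shot("top","top31"); shot("side","s31")
E
```

```text
at [0.3901 0.246  0.1737] psi -0.1745 w 28.1 t 58.25 q6 0.49 F [ 0.1 -0.9 -0.1]
move FIRST in tool axes [ 30.5   0.7 -26.3] then spin -0.005 | spin first then [ 30.5   0.9 -26.3]
```

View pics/w31.png

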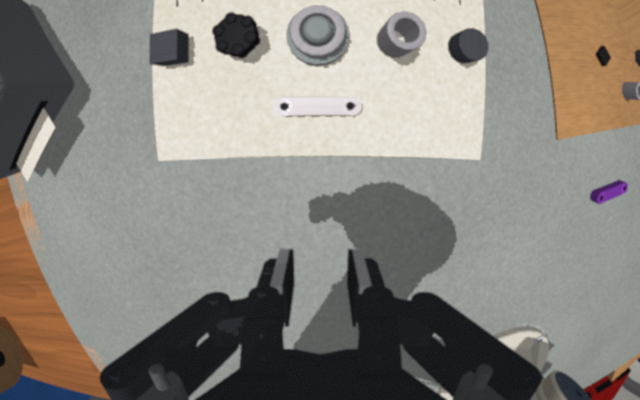

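jog_arm(series=[[28, [10, 0, -8], 0], [28, [25, 0, -20], 0], [28, [15, 0, -12], 0], [28, [0, 0, 0], 0], [28, [0, 0, 0], 0]])

```text
time: 59.02
ee_pos: [0.4391, 0.2372, 0.213]
eef_rot: [0.996, -0.086, -0.0, 0.0]
ft_force: [0.1, -0.3, 0.0]
gripper_width: 0.0281
```

```bash
python3 - <<'E'
from h import *
im,T,o=shot("wrist","w32"); np.save("T32.npy",T)
ct,y,s=board_pose(im,"wrist",T);print(o["ee_pos"],ct,y,s)
x=np.array([np.cos(y),np.sin(y)]);v=np.array([-x[1],x[0]])
B=lambda q:np.round([(q-ct)@x*1000,(q-ct)@v*1000],1)
W=lambda bx,by:ct+bx*x+by*v
g=cv2.cvtColor(im,cv2.COLOR_BGR2GRAY)
# bar holes
p=proj("wrist",[[*W(-.05,.031),.022],[*W(-.05,-.031),.022]],T)
hs=[]
for q in p:
    u,w=q.astype(int);s=g[w-9:w+10,u-9:u+10];m=(s<90).astype(np.uint8);n,l,st,ce=cv2.connectedComponentsWithStats(m)
    i=1+np.argmax(st[1:,4]);hs.append(ce[i]+[u-9,w-9]);print("hole",hs[-1],st[i,4])
h=onz("wrist",hs,.022,T)[:,:2];print("bar",B(h.mean(0)),"angle to v",np.degrees(np.arctan2(*( [(h[0]-h[1])@x,(h[0]-h[1])@v]))), np.hypot(*(h[0]-h[1])))
def blob(name,b,z,r,hi,lo=0):
    u,w=proj("wrist",[*W(*b),z],T)[0].astype(int);d=dark(im,"wrist",T,z,u-r,w-r,u+r,w+r,hi,lo);print(name,B(d[0]),round(d[1],1),B(d[2]),d[3])
blob("hub",(.02,0),.02,40,172);blob("knob",(.02,.075),.041,27,60)
blob("round",(.02,-.15),.036,26,120,58);blob("square",(.02,.15),.036,24,120,58)
cv2.imwrite("pics/c32.png",cv2.resize(im[30:200,130:500],None,fx=2,fy=2,interpolation=2))
u,w=proj("wrist",[*W(.02,-.075),.058],T)[0];print("sleeve top pred",u,w)
x0,y0=int(u)-40,int(w)-40;print(x0,y0);cv2.imwrite("pics/c33.png",cv2.resize(im[y0:y0+80,x0:x0+80],None,fx=6,fy=6,interpolation=2))
E
```

```text
[0.43908161 0.23724755 0.21299236] [0.51818457 0.22612097] -0.16974871 [np.float32(200.31134), np.float32(359.4492)]
hole [288.77777778 151.5       ] 18
hole [345.90909091 151.09090909] 22
bar [-48.8   0.9] angle to v -0.2605364452675368 0.06198066646668619
hub [23.1  1. ] 18.4 [23.1  0.8] (35.39331817626953, 35.541927337646484)
knob [21.1 72.4] 21.5 [20.6 72.7] (36.444854736328125, 40.327369689941406)
round [  19.6 -147.7] 17.8 [  19.9 -148.5] (31.9621524810791, 32.106319427490234)
square [ 19.4 148.3] 21.0 [ 19.4 148.7] (35.06004333496094, 35.52072525024414)
sleeve top pred 396.216703942326 87.61691676827736
356 47
```

View pics/c32.png

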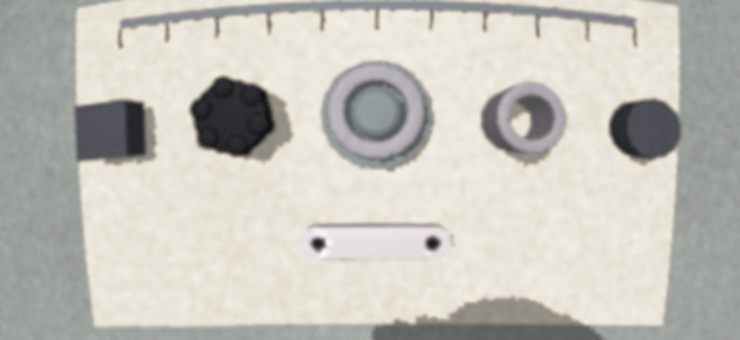

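View pics/c33.png

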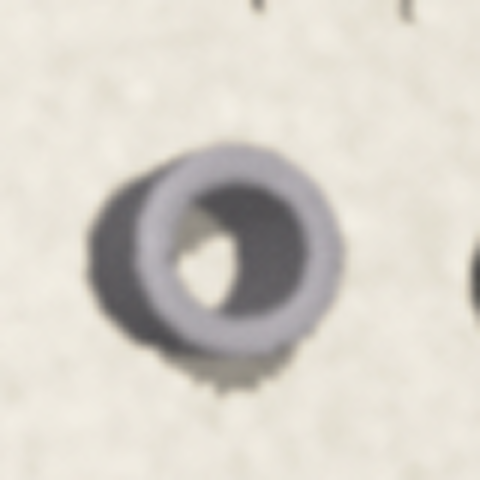

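```bash
python3 - <<'E'
from h import *
T=np.load("T32.npy");ct=np.array([.51818,.22612]);y=-.16975
x=np.array([np.cos(y),np.sin(y)]);v=np.array([-x[1],x[0]])
q=onz("wrist",[(318,85.25)],.036,T)[0,:2];print((q-ct)@x,(q-ct)@v)
q=onz("wrist",[(395.9,88.4)],.058,T)[0,:2];print("sleeve",(q-ct)@x,(q-ct)@v)
t=cv2.imread("pics/top31.png");cv2.imwrite("pics/c34.png",cv2.resize(t[150:255,170:325],None,fx=5,fy=5,interpolation=2))
s=cv2.imread("pics/s31.png");cv2.imwrite("pics/c35.png",cv2.resize(s[90:220,220:350],None,fx=4,fy=4,interpolation=2))
E
```

```text
0.021544441898312065 -0.00013416018935678687
sleeve 0.01921893246080192 -0.07469595558530007
```

View pics/c34.png

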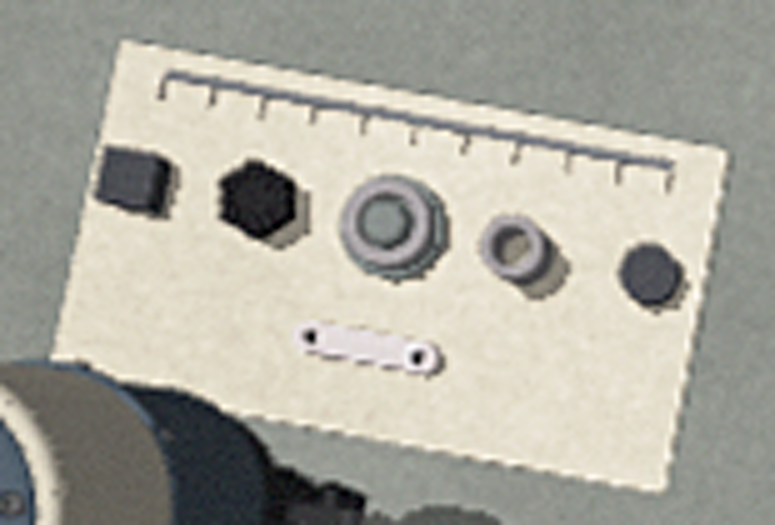

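View pics/c35.png

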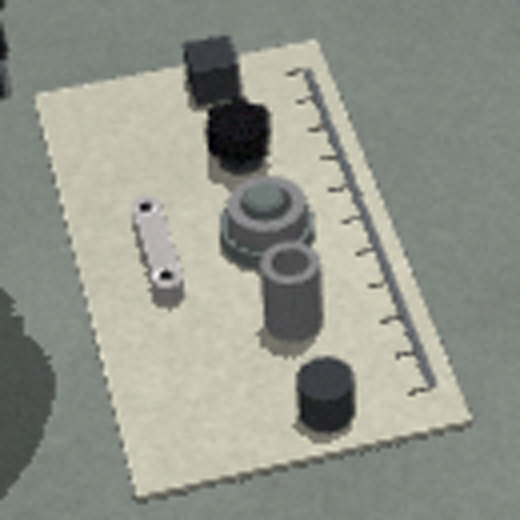

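```bash
python3 - <<'E'
from h import *
t=cv2.imread("pics/top31.png");g=cv2.cvtColor(t,cv2.COLOR_BGR2GRAY)
hs=[]
for u,w in((232,217),(253,221)):
    s=255.-g[w-4:w+5,u-4:u+5].astype(float);s=np.clip(s-100,0,None);yy,xx=np.mgrid[w-4:w+5,u-4:u+5];hs.append(((xx*s).sum()/s.sum(),(yy*s).sum()/s.sum()))
h=onz("top",hs,.022)[:,:2];print(hs,h)
y=-.1695;x=np.array([np.cos(y),np.sin(y)]);v=np.array([-x[1],x[0]])
hub=np.array([.5377,.21865]);d=h.mean(0)-hub;print("bar rel hub",d@x,d@v,"ang",np.degrees(np.arctan2((h[0]-h[1])@x,(h[0]-h[1])@v)))
E
```

```text
[(np.float64(232.04329896907217), np.float64(217.28865979381445)), (np.float64(254.1107325383305), np.float64(221.69676320272572))] [[0.47455342 0.26309624]
 [0.46294425 0.20029626]]
bar rel hub -0.07016380524632289 0.0012279462995197516 ang 0.7617938563145894
```

```bash
python3 - <<'E'
from h import *
t,_,o=shot("top","topf");print(o["time"]);cv2.imwrite("pics/cf.png",cv2.resize(t[145:255,170:475],None,fx=2.5,fy=2.5,interpolation=2))
print(env.finish_job())
E
```

```text
59.075
the job is handed in; nothing more can be done
None
```

View pics/cf.png

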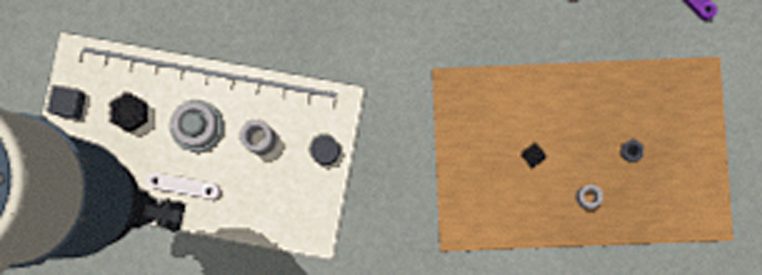

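I laid out the kit on the photo board in the order asked and handed it in at about 59 s. The small sleeve, the hex nut and the rubber foot are still on the pad. The hub first came down about 2.5 mm short, so I gripped it again and moved it before placing anything else.

My last checks, mostly from the wrist camera:
- **Hub:** within about 1 mm of midway between the posts.
- **Bearing ring:** over the spigot and flat on the flange. I checked this by eye from straight above and in the side view.
- **Tall sleeve:** within about 1 mm of halfway between the hub and the round post.
- **Knob:** about 1 mm too close to the hub in a nearer view. A later, more slanted view read about 1.5 to 2 mm, but the knob's visible side biases that one.
- **Bar:** 69 to 70 mm from the hub middle to middle, about 1 mm off centre, and less than 1° off parallel to the posts.

Two checks disagreed:
- **Overhead against wrist camera:** absolute positions differed by 2 to 4 mm, about the stated calibration error. I therefore judged each part relative to the posts and board within a single camera's measurements.
- **Automatic hub fit in the last picture:** it caught the ring's inner edge (radius 18 mm), so I discarded it. I used the earlier flange measurement and the ring's outline instead.

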